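# Read in the engraved sample blocks and clear them

## Robot

A 6-joint arm with a two-finger parallel gripper is mounted at the origin on the work surface. World frame = base frame: x ahead of the robot, y to its left, z up, the work surface at z = 0. Lengths are in m, angles in rad, forces in N, time in s.
With the tool pointing down it reaches from about 0.325 to 0.75 m from the base axis. Payload 7.6 kg.
Tool frame: the origin (TCP) lies midway between the tips of the shut fingers; the grasp point (between the pads) lies 19 mm behind it; z points along the fingers, y is the line along which they close (so a half turn about z gives the same grasp; the last joint's range is limited). The gripper opens to 85 mm and grips with 20 to 120 N. Pads are 22 mm wide; open, the fingers measure 114 mm over their backs; the gripper's body (76 mm by 85 mm) begins 54 mm behind the grasp point. The pads swing forward as they close: fully open they stand 13 mm farther back than shut.
Start: joints at [-1.213, 0.052, 1.401, -0, 1.689, -0.07], TCP at [0.218, -0.478, 0.231] pointing down, gripper open.
Joint ranges: [-2.9, 2.9], [-0.91, 2.17], [0.12, 2.37], [-1.06, 4.2], [0.26, 2.73], [-2.93, 2.93]. Speed limits (rad/s): [2.57, 2.57, 3.01, 3.14, 3.14, 3.14].

## Interface

Orientations are given as a rotation vector (axis times angle).
In Python, from rig import r, cams, ticket, finder gives the robot as it stands. The module is installed in compiled form; this text tells all that it offers.
- The arm moves only by the tool play_rows, never from a script. Its argument "commands" is a list of rows, each a list of 3 entries, a list of its own where there are three numbers: the opening, from 0 (shut) to 1 (fully open), then the shift along the world's x, y, z in cm, then the turn, a rotation vector about the world's x, y, z in rad. A call has 1 to 12 rows; each row is the pose to reach, as a shift and turn from the pose commanded when the call began; what a row does not reach only later rows make up. A row lasts 1/8 s, in which the tool goes at most 62.5 mm and 10.7 degrees, less where a joint would pass 70% of its speed; a pose out of reach is approached as far as the arm can. A call with a gripper value outside its range is refused whole. The fingers move at their own pace and stop on an object; "grip_force" is the grip in N (left out, the last holds). Time passes only in rows, so rows that repeat a pose let the fingers close. It gives the time, the measured TCP pose, the force, the opening and the grip force at its end, in the units of the state.
- r.state(): the state, without advancing time (a new reading comes with each control period).
- cams.camera(name): name is "side" or "top" or "wrist"; returns (picture, depth): 400x640x3 uint8, blue, green, red; 400x640 float32, m along the optical axis (not along the pixel's ray), 0 where there is no reading.
- cams.camera_model(name): a dict with "fx", "fy", "cx", "cy" (pixels), "rvec" (rotation vector, rad) and "tvec" (3), from world to camera coordinates, as OpenCV has them. Camera axes: x right, y down, z forward; pixel columns grow to the right and rows downward; lengths in m; the calibration is good to about 2 mm. A picture is of the moment at which its call begins: read the wrist's pose just before it. camera_model takes no time and is no camera call; for the wrist camera it gives the pose at the moment of the call.
- ticket.finish_job(): hands the job in; it is judged then, once.
Trained networks look in the newest picture that a camera, given by its name, has taken for a name from the list of things; names that differ only in an ending like _2 or _b are one class to them, and where a whole thing is asked for, a point or a joint stands for the part that bears it (a point fixed in the world has none). Each returns a list of dicts, best first, with "score" (0 to 1); they miss things now and then, are a little off and sometimes report something else, mostly with a low value. They report only what shows in the picture. A call takes as long as a camera call. They do not tell look-alikes from the thing itself.
- finder.spot_in(camera, thing): "box" ([left, top, right, bottom] in pixels, round what is visible of it).
- finder.outline_of(camera, thing): "region" (400x640 bool, what is visible of it) and "box" ([left, top, right, bottom] in pixels, round what is visible of it).
The state is a dict: "clock": time; "joint_positions": joint angles; "dq": joint speeds; "joint_torque": joint torques, N m; "tcp_pos": TCP position; "tool_rot": TCP orientation; "wrist_force": force on the tool from outside, world axes, zero at the start; "torque": the same for the moment, N m; "width": opening from 0.0 (shut) to 1.0 (fully open); "grasp_force": force on a finger pad.
Only numpy, scipy, OpenCV 4.12 (cv2) and the standard library are available. Lean on these libraries where they do the work, as an engineer would, in place of code of your own. Each camera call takes 0.05 s, during which the arm holds its last target. There are 200 camera calls.

## Task

Lift the code reader wand off its hooks and read the label of every sample block on the bench, in the order copper, brass, nickel (some may be missing): point the lens squarely at the black square in the middle of the label from about 9 cm away and hold it still there for three seconds. Then push the wand's barrel down into the fork clip, handle up, until the red sprung jaw has closed over it, and let go. Finally stand every block upright on the floor of the green tray, without disturbing the scriber, the quartz or the tweezer.

Things in the scene. Friction and masses are not known exactly. Their poses are not given: they have to be found in the camera images.
- wand: code reader wand, 220 g, loose; hangs by its handle on the stand at the start. Origin on the axis of its round grey barrel (20 mm diameter, along x from -80 to +70 mm), z up. Black battery box (46 mm in x, 16 in y) under the barrel's middle down to z = -27 mm. At +x a black head 24 mm thick bends down 45 degrees to the lens; lowest point z = -41 mm
- handle (a point): middle of the wand's orange bar handle, 62 mm above the wand's origin, axes as the wand's. Bar 110 mm along x, 16 mm wide (y), 14 mm high, parallel to the barrel and joined to it by posts at x = +-50 mm. Grip it here from above, across y
- lens (a point): centre of the wand's lens, at x = +98, y = 0, z = -32 mm in the wand's frame. Its z axis is the line of sight, going out from the lens: 45 degrees down and forward, (0.71, 0, -0.71) in the wand's frame
- stand: fixed hook stand, origin on the bench under the hanging place, z up. From an upright (face y = +75 mm) two 8 mm hooks at x = +-34 mm point to the stand's -y, top z = 183 mm; their ends at y = -26 mm turn up to z = 195 mm. They pass between handle and barrel (45 mm apart); the handle lies on them near y = 0, wand x along stand x. Lift 18 to 32 mm, then draw to the stand's -y
- clip: fixed aluminium fork clip, base 110 (x) by 75 (y) by 8 mm, origin at the centre of its underside, z up. Two fork posts at x = +-36 mm, 10 mm thick, with a 23 mm slot along x, open upward; +y walls rise to z = 73 mm and flare out to 86 mm, -y walls to 53 mm. A red sprung jaw stands between them (x = -10 to 10 mm) on the -y side, 70 mm high
- seat (a point): where the axis of the wand's barrel lies when seated: 55 mm above the clip's underside, at x = y = 0 of the clip; axes as the clip's (x along the barrel, z up). The wand's origin comes here, handle up, head to either end
- jaw (a joint): angle of the clip's red sprung jaw: 0 closed, grows as it swings out (to the clip's -y), about 0.05 as the barrel passes. Its round 10 mm nose overhangs the slot by some 3 mm, 10 mm above the seat. Pushing the barrel straight down with about 5 to 20 N opens it; it springs shut over the barrel by itself
- tray: fixed green finished-work tray, 140 (x) by 250 mm (y), origin at the centre of its underside, z up. Inside 128 by 238 mm, floor at z = 6 mm, rim at z = 18 mm, walls 6 mm. Room for three blocks side by side along y, 75 mm apart
- scriber: ebony-handled scriber, about 160 mm long, lying on the bench; leave alone
- cabochon: rose quartz cabochon, 36 mm across, 15 mm high, lying on the bench; leave alone
- tweezer: nickel tweezer, 130 mm long, resting in a black holder beyond the tray; leave alone
- copper: loose copper (reddish) sample block, 250 g, may be absent: dark wood, 80 (x) by 46 (y) by 64 mm high, origin at underside centre, z up; pillar top capped in the same metal. At its front (-x) a metal plate slopes 45 degrees, facing -x and up, with the label. Behind it an upright pillar from x = 8 to 38 mm, 46 mm wide over flat sides, top z = 64 mm: grip there across y at x = 20, z = 45 mm
- copper_label (a point): middle of the label on the copper (reddish) block's sloping plate (block frame: x = -15, y = 0, z = 41 mm): white 36 mm square with a 20 mm black square in its middle. Its z axis points straight out of the label (45 degrees up, to the block's -x); y is the block's y
- brass: loose brass (yellow) sample block, 250 g, may be absent: dark wood, 80 (x) by 46 (y) by 64 mm high, origin at underside centre, z up; pillar top capped in the same metal. At its front (-x) a metal plate slopes 45 degrees, facing -x and up, with the label. Behind it an upright pillar from x = 8 to 38 mm, 46 mm wide over flat sides, top z = 64 mm: grip there across y at x = 20, z = 45 mm
- brass_label (a point): middle of the label on the brass (yellow) block's sloping plate (block frame: x = -15, y = 0, z = 41 mm): white 36 mm square with a 20 mm black square in its middle. Its z axis points straight out of the label (45 degrees up, to the block's -x); y is the block's y
- nickel: loose nickel (silver) sample block, 250 g, may be absent: dark wood, 80 (x) by 46 (y) by 64 mm high, origin at underside centre, z up; pillar top capped in the same metal. At its front (-x) a metal plate slopes 45 degrees, facing -x and up, with the label. Behind it an upright pillar from x = 8 to 38 mm, 46 mm wide over flat sides, top z = 64 mm: grip there across y at x = 20, z = 45 mm
- nickel_label (a point): middle of the label on the nickel (silver) block's sloping plate (block frame: x = -15, y = 0, z = 41 mm): white 36 mm square with a 20 mm black square in its middle. Its z axis points straight out of the label (45 degrees up, to the block's -x); y is the block's y
There are look-alikes about, which are no part of the job. Leave any blue look-alike of the wand alone.

How it is judged:
On the way, in this order (a step that is already met when the one before it is completed fails the run):
1. the wand is lifted off the hooks and clear of the stand, held (horizontal distance between wand and stand above 0.06 m and contact force between wand and stand below 0.1 N and height (world z) of wand above 0.08 m and contact force between the fingers and wand above 1 N), for 0.2 s.
2. the copper block's label is read: the wand's line of sight stays on the black square (within 10 mm of the middle each way) from 60 to 120 mm, within 15 degrees of square on, for 2 s (x of copper_label in the frame of lens between -0.01 and 0.01 m and y of copper_label in the frame of lens between -0.01 and 0.01 m and z of copper_label in the frame of lens between 0.06 and 0.12 m and angle between the z axis of lens and the z axis of copper_label, either way round below 0.26 rad), for 2 s.
3. the brass block's label is read: the wand's line of sight stays on the black square (within 10 mm of the middle each way) from 60 to 120 mm, within 15 degrees of square on, for 2 s (x of brass_label in the frame of lens between -0.01 and 0.01 m and y of brass_label in the frame of lens between -0.01 and 0.01 m and z of brass_label in the frame of lens between 0.06 and 0.12 m and angle between the z axis of lens and the z axis of brass_label, either way round below 0.26 rad), for 2 s.
4. the nickel block's label is read: the wand's line of sight stays on the black square (within 10 mm of the middle each way) from 60 to 120 mm, within 15 degrees of square on, for 2 s (x of nickel_label in the frame of lens between -0.01 and 0.01 m and y of nickel_label in the frame of lens between -0.01 and 0.01 m and z of nickel_label in the frame of lens between 0.06 and 0.12 m and angle between the z axis of lens and the z axis of nickel_label, either way round below 0.26 rad), for 2 s.
5. the wand is seated in the clip under the closed jaw and let go (x of wand in the frame of seat between -0.012 and 0.012 m and y of wand in the frame of seat between -0.004 and 0.004 m and z of wand in the frame of seat between -0.004 and 0.004 m and angle between the x axis of wand and the x axis of seat, either way round below 0.08 rad and angle between wand's own z axis and vertical below 0.35 rad and value of joint jaw below 0.03 rad and contact force between the fingers and wand below 0.1 N), for 0.3 s.
At the end, for the whole second after the job is handed in: The wand rests released in the clip: barrel within 4 mm of the seat (12 mm along it) and 0.08 rad of its line, handle up within 20 degrees, jaw under 0.03 rad. Every block present stands upright within 0.08 rad, flat on the tray floor inside the rim, released and at rest (all of step 5 and linear speed of each of wand, copper, brass, nickel below 0.02 m/s and x of copper in the frame of tray between -0.045 and 0.045 m and y of copper in the frame of tray between -0.105 and 0.105 m and z of copper in the frame of tray between 0.002 and 0.011 m and angle between each of copper, brass, nickel's own z axis and vertical below 0.08 rad and contact force between the fingers and copper below 0.1 N and x of brass in the frame of tray between -0.045 and 0.045 m and y of brass in the frame of tray between -0.105 and 0.105 m and z of brass in the frame of tray between 0.002 and 0.011 m and contact force between the fingers and brass below 0.1 N and x of nickel in the frame of tray between -0.045 and 0.045 m and y of nickel in the frame of tray between -0.105 and 0.105 m and z of nickel in the frame of tray between 0.002 and 0.011 m and contact force between the fingers and nickel below 0.1 N); the robot touches nothing.
It fails at once if the scriber is disturbed (moved over 20 mm) (distance of scriber from where it was at the start of the episode above 0.02 m).
It fails at once if the cabochon is disturbed (moved over 20 mm) (distance of cabochon from where it was at the start of the episode above 0.02 m).
It fails at once if the tweezer is disturbed (moved over 20 mm) (distance of tweezer from where it was at the start of the episode above 0.02 m).
Of copper, brass, nickel only 2 to 3 are there at a start; the rules pass over those that are not, and their reading is None.
At some moment in a run one of copper, brass, nickel may be knocked a few centimetres aside while the robot is not near it.
It also fails if it takes over 208 s, if anything falls off the work surface, if the arm or the gripper's body presses on something with over 40 N, if the wrist force passes 120 N, or if a joint passes its speed limit or range.

## Working session

There is one attempt and no reset: what is moved stays moved. The work goes in short steps, Python scripts to look and compute and a tool call to move; the robot and the scene stay as the last step left them, time stands still between calls to the robot, and variables do not carry over. Pictures are saved under pics/ and viewed, at most 14 in all, crops included, and the job is handed in when it is done.

Besides the shell and the picture viewer there is one more tool, called after "Call:" as a command line: name --argument value ..., lists and objects as JSON in quotes. play_rows: Moves the arm, as the interface text tells. Its arguments: {"type":"object","properties":{"commands":{"type":"array"},"grip_force":{"type":"number"}},"required":["commands"]}

```bash
mkdir -p pics; cat > h.py <<'E'
import numpy as np, cv2
from rig import r, cams, ticket, finder
def cam(n):
    m=cams.camera_model(n); p,d=cams.camera(n); return p,d,m
def pts(d,m,mask=None):
    v,u=np.nonzero((d>0) if mask is None else (mask&(d>0)))
    z=d[v,u]; c=np.stack([(u-m['cx'])/m['fx']*z,(v-m['cy'])/m['fy']*z,z],1)
    R=cv2.Rodrigues(np.array(m['rvec'],float))[0]
    return (c-np.array(m['tvec']).ravel())@R, u, v
def proj(m,P):
    K=np.array([[m['fx'],0,m['cx']],[0,m['fy'],m['cy']],[0,0,1]])
    return cv2.projectPoints(np.array(P,float).reshape(-1,1,3),np.array(m['rvec'],float),np.array(m['tvec'],float),K,None)[0][:,0]
E
python3 - <<'E'
from h import *
print(r.state())
for n in ['top','side']:
    p,d,m=cam(n); cv2.imwrite(f'pics/{n}0.png',p)
    R=cv2.Rodrigues(np.array(m['rvec']))[0]; print(n,m['fx'],-R.T@np.array(m['tvec']).ravel(),R[2])
    for t in ['wand','stand','clip','tray','scriber','cabochon','tweezer','copper','brass','nickel','copper_label']:
        for o in finder.outline_of(n,t)[:3]:
            P,_,_=pts(d,m,o['region'])
            print(t,round(o['score'],2),[int(x) for x in o['box']],np.median(P,0).round(3) if len(P) else '',np.percentile(P,97,axis=0).round(3) if len(P) else '')
E
```

```text
{'clock': 0.0, 'joint_positions': array([-1.21328572e+00,  5.28467187e-02,  1.40178573e+00, -1.80898881e-05,
        1.68863196e+00, -7.02653412e-02]), 'dq': array([-2.12104462e-03,  1.48437920e-03, -4.30980505e-05,  9.71425516e-04,
        1.05581760e-03,  7.40624194e-04]), 'joint_torque': array([ 8.97274276e-04, -3.81666183e+01, -3.60189950e+01,  1.34024674e-05,
        6.16028759e-03, -6.79082923e-08]), 'tcp_pos': array([ 0.21771262, -0.47736838,  0.23043644]), 'tool_rot': array([-3.06839165e+00, -6.66483302e-01,  4.03574053e-04]), 'wrist_force': array([ 0.16463395, -0.04719187,  0.26166403]), 'torque': array([-0.01686762, -0.0046457 ,  0.0198783 ]), 'grasp_force': 0.0, 'width': 1.000515121245447}
top 425.2919092748037 [0.47443131 0.13735797 1.3627345 ] [ 0.05428667 -0.00232756 -0.99852268]
wand 0.8 [233, 172, 251, 235] [0.535 0.35  0.14 ] [0.622 0.377 0.2  ]
wand 0.56 [129, 224, 187, 273] [0.4   0.631 0.018] [0.459 0.718 0.026]
stand 0.7 [205, 190, 264, 240] [0.511 0.407 0.015] [0.575 0.449 0.193]
clip 0.9 [351, 209, 381, 246] [ 0.451 -0.016  0.009] [0.502 0.022 0.074]
tray 0.63 
[... 1288 characters left out ...]
67 0.189]
clip 0.72 [361, 201, 397, 234] [ 0.446 -0.011  0.013] [0.489 0.022 0.069]
tray 0.81 [388, 170, 440, 210] [ 0.507 -0.259  0.006] [ 0.56  -0.177  0.019]
tray 0.67 [248, 199, 291, 241] [0.512 0.354 0.14 ] [0.596 0.377 0.197]
cabochon 0.51 [414, 219, 420, 226] [ 0.368 -0.124  0.01 ] [ 0.382 -0.115  0.016]
tweezer 0.65 [385, 155, 401, 170] [ 0.647 -0.304  0.022] [ 0.74  -0.288  0.029]
copper 0.68 [293, 185, 315, 211] [0.677 0.133 0.035] [0.718 0.149 0.064]
brass 0.8 [349, 161, 368, 191] [ 0.665 -0.109  0.036] [ 0.703 -0.097  0.064]
nickel 0.63 [325, 175, 343, 201] [0.673 0.001 0.034] [0.711 0.014 0.063]
copper_label 0.48 [347, 161, 369, 191] [ 0.665 -0.11   0.033] [ 0.703 -0.097  0.063]
```

```bash
python3 - <<'E'
import cv2
p=cv2.imread('pics/top0.png'); cv2.imwrite('pics/topc.png',cv2.resize(p[120:290,110:510],(800,340),interpolation=cv2.INTER_CUBIC))
p=cv2.imread('pics/side0.png'); cv2.imwrite('pics/sidec.png',cv2.resize(p[140:370,150:450],(780,598),interpolation=cv2.INTER_CUBIC))
E
```

```text
(no output)
```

View pics/topc.png

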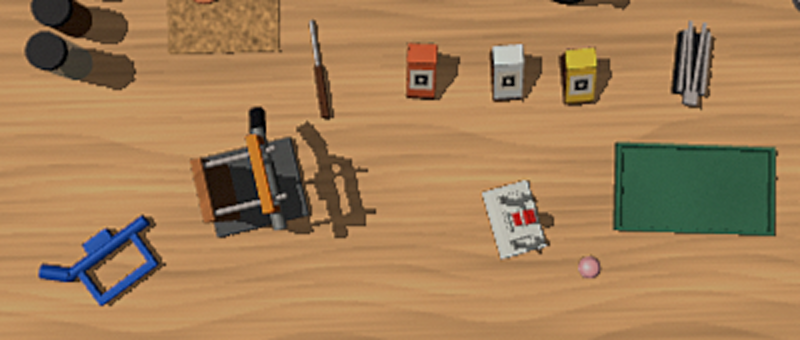

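View pics/sidec.png

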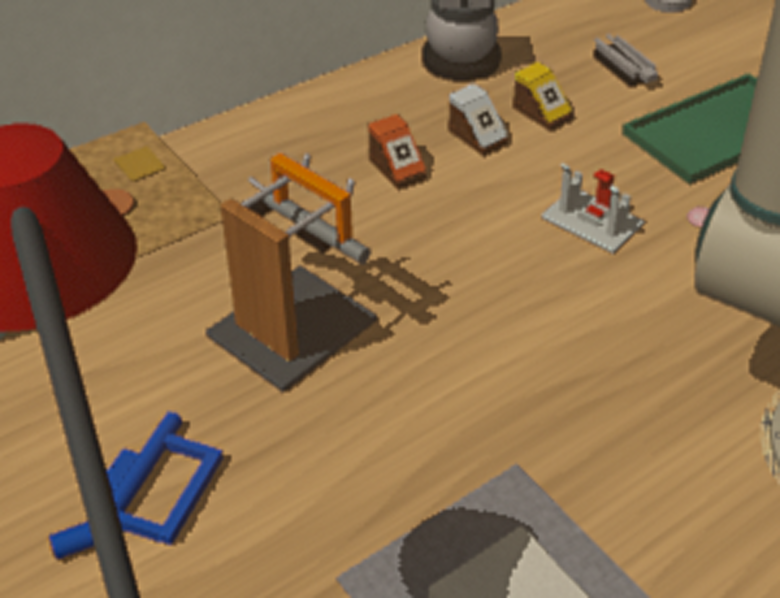

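Candidates for the wand in the top picture: the orange-handled wand hanging on the stand at (242,203), and the blue look-alike lying at (158,248). I choose the orange one. The blocks are copper (322,154), nickel (362,157) and brass (399,160). The clip is at (366,228), the tray at (455,212) and the quartz at (404,253). All three blocks are present.

```bash
cat >> h.py <<'E'
def rect(P):
    """min-area rectangle of xy points: centre, long-axis yaw (deg, -90..90), sizes"""
    (c,s,a)=cv2.minAreaRect((P[:,:2]*1000).astype(np.float32))
    if s[0]<s[1]: s=(s[1],s[0]); a+=90
    return np.array(c).round(1),round((a+90)%180-90,1),np.array(s).round(1)
def orange(p):
    h=cv2.cvtColor(p,cv2.COLOR_BGR2HSV); return (h[...,0]>8)&(h[...,0]<20)&(h[...,1]>200)&(h[...,2]>120)
E
python3 - <<'E'
from h import *
from scipy.spatial.transform import Rotation as Ro
s=r.state(); R=Ro.from_rotvec(s['tool_rot']).as_matrix(); print('tool',R.round(3))
m=cams.camera_model('wrist'); Rc=cv2.Rodrigues(np.array(m['rvec']))[0]; c=-Rc.T@np.array(m['tvec']).ravel()
print('wristcam in tool',R.T@(c-s['tcp_pos']),(Rc@R).round(3),m['fx'])
p,d,m=cam('top'); P,u,v=pts(d,m)
col=p[v,u].astype(int); 
def sel(lo,hi,z0,z1):
    return (P[:,0]>lo[0])&(P[:,0]<hi[0])&(P[:,1]>lo[1])&(P[:,1]<hi[1])&(P[:,2]>z0)&(P[:,2]<z1)
k=sel((.4,.25),(.7,.45),.185,.22); o=orange(p)[v,u]
print('handle',rect(P[k&o]),np.median(P[k&o,2]),k.sum())
k=sel((.4,.25),(.7,.45),-.005,.012); dark=(col.max(1)<75); print('standbase?',rect(P[k&dark]))
for n,y in (('c',.123),('n',-.01),('b',-.121)):
    k=sel((.6,y-.045),(.76,y+.045),.057,.075); print(n,rect(P[k]),np.median(P[k,2]))
k=sel((.35,-.1),(.55,.08),.002,.013)&(col.min(1)>130); print('clip',rect(P[k]))
g=(col[:,1]>col[:,0]+15)&(col[:,1]>col[:,2]+15); k=sel((.3,-.5),(.65,-.1),-.01,.04)&g; print('tray',rect(P[k]))
E
```

```text
tool [[ 0.91   0.415  0.   ]
 [ 0.415 -0.91  -0.   ]
 [ 0.     0.    -1.   ]]
wristcam in tool [ 0.06579906 -0.00116459 -0.14309888] [[ 0.     1.     0.001]
 [-0.965  0.001 -0.261]
 [-0.261 -0.001  0.965]] 293.01264246389275
handle (array([525.4, 348.9]), 9.6, array([106.8,  15.3])) 0.19701669232078672 490
standbase? (array([563.8, 352. ]), 0.6, array([270.3, 197.7]))
c (array([707.2, 121.5]), 82.3, array([46. , 36.9])) 0.0636477707273277
n (array([701.4, -11.3]), -78.0, array([47. , 40.2])) 0.06401050630631953
b (array([ 690.2, -122.5]), -89.0, array([46.6, 40.1])) 0.06424631915163678
clip (array([450.5, -17.4]), 13.8, array([108.8,  73.9]))
tray (array([ 489.3, -309.2]), 86.4, array([259.6, 137.9]))
```

Call:
play_rows --commands '[[1, [0, 0, 10], [0, 0, 0]], [1, [0, 0, 10], [0, 0, 0]], [1, [33.2, 47.8, 10], [0, 0, -0.428]], [1, [33.2, 47.8, 10], [0, 0, -0.428]], [1, [33.2, 47.8, 10], [0, 0, -0.428]], [1, [33.2, 47.8, 10], [0, 0, -0.428]], [1, [33.2, 47.8, 10], [0, 0, -0.428]], [1, [33.2, 47.8, 10], [0, 0, -0.428]], [1, [33.2, 47.8, 10], [0, 0, -0.428]], [1, [33.2, 47.8, 10], [0, 0, -0.428]], [1, [33.2, 47.8, 10], [0, 0, -0.428]], [1, [33.2, 47.8, 10], [0, 0, -0.428]]]'

```text
clock: 2.75
tcp_pos: [0.5508, 0.0031, 0.3307]
tool_rot: [-3.141, -0.004, 0.001]
wrist_force: [-0.2, -0.5, -0.9]
width: 1.001
grasp_force: 0.0
```

Call:
play_rows --commands '[[1, [0, 0, 0], [0, 0, 0]], [1, [0, 0, 0], [0, 0, 0]], [1, [0, 0, 0], [0, 0, 0]], [1, [0, 0, 0], [0, 0, 0]]]'

```text
clock: 3.25
tcp_pos: [0.5496, -0.0005, 0.3317]
tool_rot: [3.141, -0.002, 0.001]
wrist_force: [0.1, 0.3, -0.4]
width: 1.003
grasp_force: 0.0
```

```bash
python3 - <<'E'
from h import *
s=r.state(); print(s['tcp_pos'],s['tool_rot'],s['clock'],s['joint_positions'])
p,d,m=cam('wrist'); cv2.imwrite('pics/w1.png',p)
np.savez('w1.npz',p=p,d=d,**{k:np.array(v) for k,v in m.items()})
P,u,v=pts(d,m); col=p[v,u].astype(int)
for t in ['copper_label','brass_label','nickel_label','copper','brass','nickel','clip','tray']:
    for o in finder.outline_of('wrist',t)[:2]:
        Q,_,_=pts(d,m,o['region']); print(t,round(o['score'],2),[int(x) for x in o['box']],np.median(Q,0).round(3))
for n,y in (('c',.123),('n',-.01),('b',-.121)):
    k=(abs(P[:,1]-y)<.045)&(P[:,0]>.6)&(P[:,2]>.058)&(P[:,2]<.07); print(n,rect(P[k]),np.median(P[k,2]))
E
```

```text
[ 5.49559738e-01 -5.29949980e-04  3.31712545e-01] [ 3.14143345e+00 -2.45387359e-03  1.01378616e-03] 3.25 [-6.81010663e-02  1.24011078e-01  1.12633286e+00 -1.20407930e-04
  1.89059412e+00  1.50421963e+00]
copper_label 0.63 [206, 26, 254, 95] [0.689 0.119 0.05 ]
copper_label 0.45 [311, 29, 350, 97] [ 0.681 -0.011  0.056]
brass_label 0.71 [387, 35, 436, 102] [ 0.675 -0.118  0.051]
nickel_label 0.61 [309, 28, 349, 97] [ 0.681 -0.011  0.055]
copper 0.72 [208, 25, 254, 92] [0.689 0.119 0.051]
brass 0.74 [386, 35, 433, 102] [ 0.674 -0.118  0.052]
nickel 0.87 [310, 27, 349, 100] [ 0.682 -0.011  0.057]
clip 0.81 [305, 180, 359, 260] [ 0.456 -0.015  0.009]
tray 0.56 [424, 145, 599, 237] [ 0.491 -0.307  0.007]
tray 0.49 [0, 132, 132, 237] [0.512 0.392 0.013]
c (array([705.6, 122.3]), 87.6, array([47.3, 36.4])) 0.06414769569397932
n (array([699.4, -10.3]), 88.7, array([46.8, 36.7])) 0.06417434287822749
b (array([ 690.4, -122.2]), -86.4, array([46.4, 37.2])) 0.06414019423593606
```

View pics/w1.png

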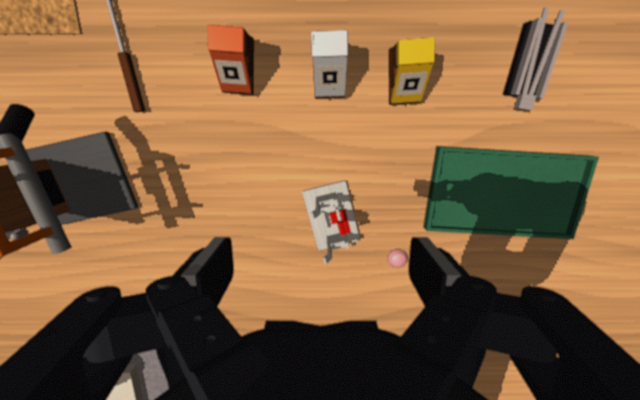

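```bash
cat >> h.py <<'E'
def blocks(p,d,m,centres,verb=True):
    """label middle, yaw (deg, of block +x) for each block near centres (x,y of pillar top)"""
    out={}; g=cv2.cvtColor(p,cv2.COLOR_BGR2GRAY); P,u,v=pts(d,m)
    for n,(cx,cy) in centres.items():
        near=np.hypot(P[:,0]-cx,P[:,1]-cy)<.075
        k=near&(P[:,2]>.024)&(P[:,2]<.056)
        Q=P[k]; keep=np.ones(len(Q),bool)
        # robust plane on the slope: start from known 45 deg slope facing -x
        off=Q[:,2]-Q[:,0]; keep=abs(off-np.median(off))<.012
        for _ in range(5):
            A=np.c_[Q[:,:2],np.ones(len(Q))]; co=np.linalg.lstsq(A[keep],Q[keep,2],rcond=None)[0]
            keep=abs(A@co-Q[:,2])<.004
        yaw=np.degrees(np.arctan2(co[1],co[0])); slope=np.degrees(np.arctan(np.hypot(*co[:2])))
        idx=np.nonzero(k)[0][keep]; gg=g[v[idx],u[idx]]
        dk=idx[(gg<70)]; W=np.zeros(g.shape,np.uint8); W[v[dk],u[dk]]=1
        nn,lab,st,ce=cv2.connectedComponentsWithStats(W,connectivity=4)
        pl=P[idx].mean(0); best=None
        for i in range(1,nn):
            if st[i,4]<12: continue
            q=P[idx][lab[v[idx],u[idx]]==i].mean(0); e=abs(q[2]-.041)
            if best is None or e<best[0]: best=(e,q,st[i,4],ce[i])
        kt=near&(P[:,2]>.059)&(P[:,2]<.07); R=rect(P[kt])
        out[n]=(best[1] if best else None,yaw)
        if verb: print(n,'label',best and best[1].round(4),best and (best[2],best[3].round(1)),'yaw',round(yaw,1),'slope',round(slope,1),'slope centroid',pl.round(4),'top',R)
    return out
E
python3 - <<'E'
from h import *
f=np.load('w1.npz'); m={k:f[k] for k in ('fx','fy','cx','cy','rvec','tvec')}
m.update({k:float(m[k]) for k in('fx','fy','cx','cy')})
blocks(f['p'],f['d'],m,{'copper':(.706,.122),'nickel':(.699,-.010),'brass':(.690,-.122)})
E
```

```text
copper label [0.6704 0.1249 0.0409] (np.int32(116), array([230.6,  72.3])) yaw -3.9 slope 44.6 slope centroid [0.6715 0.1246 0.0412] top (array([705.6, 122.2]), 88.1, array([47.5, 36.3]))
nickel label [ 0.6644 -0.0114  0.041 ] (np.int32(112), array([329.4,  76.8])) yaw 1.8 slope 44.6 slope centroid [ 0.6659 -0.0112  0.0415] top (array([700.3, -10.6]), -85.8, array([46.7, 35.4]))
brass label [ 0.6555 -0.1249  0.0408] (np.int32(106), array([410.8,  83.6])) yaw 3.4 slope 44.5 slope centroid [ 0.657  -0.124   0.0415] top (array([ 691.2, -122.2]), -85.7, array([46.3, 35.7]))
```

Call:
play_rows --commands '[[1, [-2.4, 35, -3], [0, 0, 0.168]], [1, [-2.4, 35, -3], [0, 0, 0.168]], [1, [-2.4, 35, -3], [0, 0, 0.168]], [1, [-2.4, 35, -3], [0, 0, 0.168]], [1, [-2.4, 35, -3], [0, 0, 0.168]], [1, [-2.4, 35, -3], [0, 0, 0.168]], [1, [-2.4, 35, -3], [0, 0, 0.168]], [1, [-2.4, 35, -3], [0, 0, 0.168]], [1, [-2.4, 35, -3], [0, 0, 0.168]], [1, [-2.4, 35, -3], [0, 0, 0.168]]]'

```text
clock: 4.95
tcp_pos: [0.5262, 0.3494, 0.3018]
tool_rot: [-3.131, -0.261, -0.001]
wrist_force: [-0.2, 0.0, -0.5]
width: 0.998
grasp_force: 0.0
```

```bash
python3 - <<'E'
from h import *
s=r.state(); print(s['tcp_pos'],s['tool_rot'],s['clock'])
p,d,m=cam('wrist'); cv2.imwrite('pics/w2.png',p)
P,u,v=pts(d,m); o=orange(p)[v,u]
k=o&(P[:,2]>.185)&(P[:,2]<.21)&(abs(P[:,0]-.525)<.1)&(abs(P[:,1]-.349)<.1)
print('handle',rect(P[k]),np.percentile(P[k,2],[5,50,95]),k.sum())
p,d,m=cam('side');P,u,v=pts(d,m); o=orange(p)[v,u]
k=o&(P[:,2]>.185)&(P[:,2]<.21)&(abs(P[:,0]-.525)<.1)&(abs(P[:,1]-.349)<.1)
print('side handle',k.sum()>9 and rect(P[k]),P[k,2].max())
E
```

```text
[0.52619647 0.34937197 0.30181545] [-3.13058320e+00 -2.61008722e-01 -1.00296811e-03] 4.95
handle (array([524.7, 351.9]), 12.0, array([109.4,  16. ])) [0.19607578 0.1973555  0.19848866] 2114
side handle (array([522.5, 352.8]), 12.9, array([107.4,  17.4])) 0.19943178626057328
```

View pics/w2.png

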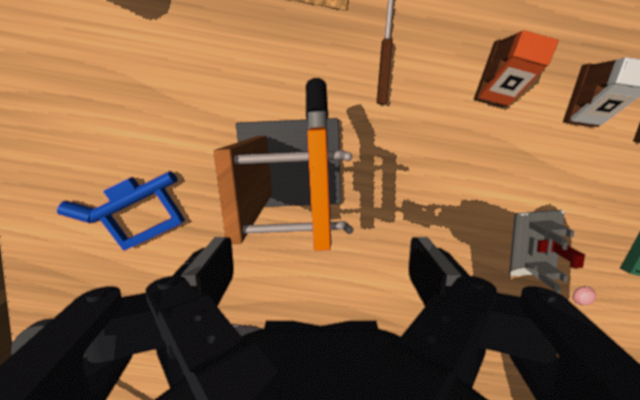

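Call:
play_rows --commands '[[1, [-0.15, 0.25, -5], [0, 0, 0.044]], [1, [-0.15, 0.25, -9], [0, 0, 0.044]], [1, [-0.15, 0.25, -11.5], [0, 0, 0.044]], [1, [-0.15, 0.25, -13.1], [0, 0, 0.044]], [1, [-0.15, 0.25, -13.1], [0, 0, 0.044]], [0, [-0.15, 0.25, -13.1], [0, 0, 0.044]], [0, [-0.15, 0.25, -13.1], [0, 0, 0.044]], [0, [-0.15, 0.25, -13.1], [0, 0, 0.044]], [0, [-0.15, 0.25, -13.1], [0, 0, 0.044]], [0, [-0.15, 0.25, -13.1], [0, 0, 0.044]], [0, [-0.15, 0.25, -13.1], [0, 0, 0.044]], [0, [-0.15, 0.25, -13.1], [0, 0, 0.044]]]' --grip_force 70

```text
clock: 6.55
tcp_pos: [0.5246, 0.3528, 0.1709]
tool_rot: [-3.124, -0.332, -0.001]
wrist_force: [0.4, -0.6, 5.1]
width: 0.173
grasp_force: 68.9
```

Call:
play_rows --commands '[[0, [0, 0, 1], [0, 0, 0]], [0, [0, 0, 2], [0, 0, 0]], [0, [0, 0, 2.5], [0, 0, 0]], [0, [0, 0, 2.5], [0, 0, 0]], [0, [0.4, -2, 2.5], [0, 0, 0]], [0, [0.85, -4, 2.5], [0, 0, 0]], [0, [1.3, -6, 2.5], [0, 0, 0]], [0, [1.7, -8, 2.5], [0, 0, 0]], [0, [2.5, -12, 2.5], [0, 0, 0]], [0, [2.5, -15, 4], [0, 0, 0]], [0, [2.5, -15, 4], [0, 0, 0]], [0, [2.5, -15, 4], [0, 0, 0]]]'

```text
clock: 8.05
tcp_pos: [0.5493, 0.2026, 0.2102]
tool_rot: [-3.124, -0.331, 0.0]
wrist_force: [-0.2, 0.5, -2.3]
width: 0.169
grasp_force: 68.6
```

```bash
python3 - <<'E'
from h import *
s=r.state(); print(s['tcp_pos'],s['tool_rot'],s['clock'],s['width'],s['grasp_force'],s['wrist_force'])
for n in ['wrist','side','top']:
    p,d,m=cam(n); cv2.imwrite(f'pics/{n}3.png',p)
    P,u,v=pts(d,m); o=orange(p)[v,u]
    k=o&(np.linalg.norm(P-np.array([.549,.203,.23]),axis=1)<.09)
    print(n,k.sum(), rect(P[k]) if k.sum()>9 else '',np.percentile(P[k],[3,97],axis=0).round(3))
    if k.sum()>30:
        c=P[k].mean(0); U=np.linalg.svd(P[k]-c)[2][0]; print(U*np.sign(U[0]))
E
```

```text
[0.54929883 0.20263667 0.2101756 ] [-3.12377164e+00 -3.31497324e-01  1.51503824e-04] 8.05 0.16928220188413817 68.56287002563477 [-0.24082062  0.47343104 -2.26958006]
wrist 6490 (array([560.9, 206.9]), 11.6, array([85.1, 16.1])) [[0.524 0.195 0.234]
 [0.602 0.219 0.238]]
[ 0.97690024  0.20889028 -0.04506414]
side 136 (array([542.3, 219.1]), 15.1, array([111.3,  41.3])) [[0.492 0.192 0.181]
 [0.597 0.223 0.237]]
[ 0.96750644  0.2253621  -0.11464388]
top 48 (array([508.7, 193.6]), 12.2, array([23.4, 13.4])) [[0.497 0.186 0.228]
 [0.52  0.2   0.24 ]]
[0.9092278  0.17271956 0.37877799]
```

View pics/wrist3.png

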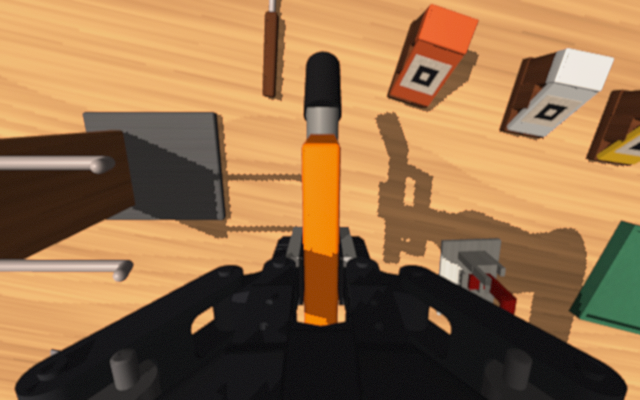

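Call:
play_rows --commands '[[0, [-4.0, -6.6, 0], [0, 0, -0.281]], [0, [-4.0, -6.6, 0], [0, 0, -0.281]], [0, [-4.0, -6.6, -3.1], [0, 0, -0.281]], [0, [-4.0, -6.6, -3.1], [0, 0, -0.281]], [0, [-4.0, -6.6, -3.1], [0, 0, -0.281]], [0, [-4.0, -6.6, -3.1], [0, 0, -0.281]], [0, [-4.0, -6.6, -3.1], [0, 0, -0.281]]]'

```text
clock: 9.07
tcp_pos: [0.5097, 0.1371, 0.1801]
tool_rot: [-3.14, 0.108, -0.002]
wrist_force: [0.1, 0.2, -1.8]
width: 0.171
grasp_force: 68.9
```

```bash
cat > pitch.py <<'E'
from h import *
from scipy.spatial.transform import Rotation as Ro
s=r.state(); T=s['tcp_pos']; R=Ro.from_rotvec(s['tool_rot']).as_matrix(); print(T.round(4),'yaw',np.degrees(np.arctan2(R[1,0],R[0,0])).round(2),'tilt',R[:,2].round(4),s['clock'],s['grasp_force'])
def fit(n,p,d,m):
    P,u,v=pts(d,m); L=(P-T)@np.c_[R[:,0],-R[:,1],-R[:,2]]   # wand-like axes: x fwd, y left, z up from TCP
    o=orange(p)[v,u]&(abs(L[:,1])<.012)&(L[:,2]>.018)&(L[:,2]<.034)&(abs(L[:,0])<.065)
    if o.sum()>30:
        k=o.copy()
        for _ in range(4):
            A=np.c_[L[:,0],L[:,1],np.ones(len(L))]; c=np.linalg.lstsq(A[k],L[k,2],rcond=None)[0]; k=o&(abs(A@c-L[:,2])<.002)
        print(n,'handle top: slope',c.round(4),'n',k.sum(),'x',np.percentile(L[k,0],[1,99]).round(4),'y',np.percentile(L[k,1],[1,50,99]).round(4))
    b=(abs(L[:,1])<.011)&(L[:,2]>-.045)&(L[:,2]<-.025)&(L[:,0]>.056)&(L[:,0]<.07)
    if b.sum()>5: print(n,'barrel top front',np.percentile(L[b],[50,95],axis=0).round(4),b.sum())
    b=(abs(L[:,1])<.011)&(L[:,2]>-.045)&(L[:,2]<-.025)&(L[:,0]<-.056)&(L[:,0]>-.08)
    if b.sum()>5: print(n,'barrel top rear',np.percentile(L[b],[50,95],axis=0).round(4),b.sum())
    w=(P[:,2]<.012)&(P[:,2]>-.012)&(P[:,0]>.4)&(P[:,0]<.8)&(abs(P[:,1])<.3)
    c=np.linalg.lstsq(np.c_[P[w][:,:2],np.ones(w.sum())],P[w,2],rcond=None)[0]; print(n,'bench',c.round(4))
for n in ['wrist','top','side']: fit(n,*cam(n))
E
python3 pitch.py; python3 - <<'E'
from h import *
p,d,m=cam('wrist'); cv2.imwrite('pics/w4.png',p)
blocks(p,d,m,{'copper':(.706,.122),'nickel':(.700,-.010),'brass':(.691,-.122)})
p,d,m=cam('side'); cv2.imwrite('pics/side4.png',cv2.resize(p[150:250,250:410],(800,500),interpolation=cv2.INTER_CUBIC))
E
```

```text
[0.5097 0.1371 0.1801] yaw -3.94 tilt [ 1.2e-03  2.0e-04 -1.0e+00] 9.075 68.8655698299408
wrist handle top: slope [-0.0039 -0.0101  0.0265] n 6173 x [-0.0283  0.0536] y [-0.0061  0.001   0.0086]
wrist barrel top front [[ 0.0634  0.0004 -0.0343]
 [ 0.0691  0.0094 -0.0322]] 839
wrist bench [-0.0058 -0.0015  0.0042]
top barrel top rear [[-0.0672  0.0004 -0.0342]
 [-0.0583  0.0093 -0.0294]] 54
top bench [-0.0056 -0.0036  0.0046]
side handle top: slope [ 0.0538 -0.0001  0.0259] n 38 x [-0.0561 -0.0158] y [-0.0065  0.0018  0.0103]
side barrel top front [[ 0.0607  0.0069 -0.0377]
 [ 0.0677  0.0108 -0.0351]] 10
side barrel top rear [[-0.0678  0.005  -0.0361]
 [-0.0569  0.0109 -0.0301]] 43
side bench [-0.0036 -0.0039  0.0019]
copper label [0.6659 0.1251 0.0363] (np.int32(153), array([323.3,   3.7])) yaw -4.1 slope 46.0 slope centroid [0.6619 0.1255 0.0316] top (array([0., 0.]), 0.0, array([0., 0.]))
nickel label [ 0.6588 -0.0106  0.0352] (np.int32(69), array([480.6,   1.2])) yaw 1.5 slope 45.9 slope centroid [ 0.6546 -0.01    0.0302] top (array([0., 0.]), 0.0, array([0., 0.]))
brass label [ 0.6502 -0.1242  0.0357] (np.int32(93), array([612.9,   2. ])) yaw 2.6 slope 46.3 slope centroid [ 0.6462 -0.1225  0.0307] top (array([0., 0.]), 0.0, array([0., 0.]))
```

View pics/side4.png

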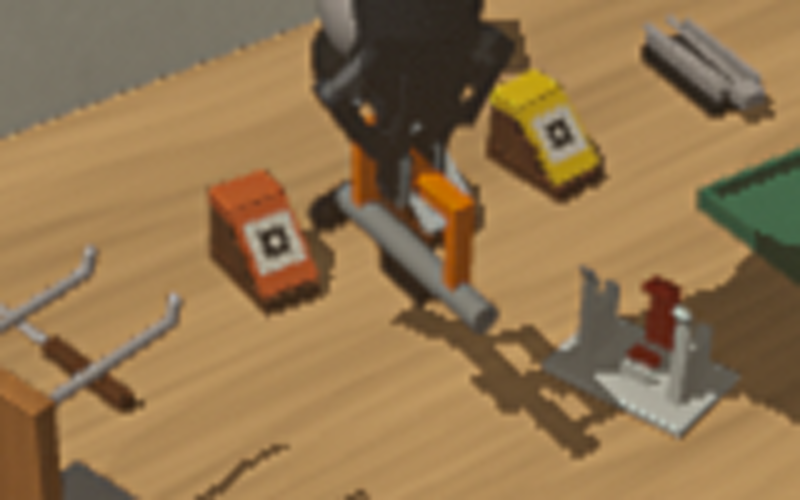

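Call:
play_rows --commands '[[0, [0, -0.2, 0], [0, 0, 0]], [0, [0, -0.2, 0], [0, 0, 0]], [0, [0, -0.2, 0], [0, 0, 0]], [0, [0, -0.2, 0], [0, 0, 0]], [0, [0, -0.2, 0], [0, 0, 0]], [0, [0, -0.2, 0], [0, 0, 0]], [0, [0, -0.2, 0], [0, 0, 0]], [0, [0, -0.2, 0], [0, 0, 0]], [0, [0, -0.2, 0], [0, 0, 0]], [0, [0, -0.2, 0], [0, 0, 0]], [0, [0, -0.2, 0], [0, 0, 0]], [0, [0, -0.2, 0], [0, 0, 0]]]'

```text
clock: 10.82
tcp_pos: [0.5093, 0.1348, 0.1793]
tool_rot: [3.14, -0.109, 0.0]
wrist_force: [-0.1, -0.2, -2.3]
width: 0.171
grasp_force: 69.0
```

Call:
play_rows --commands '[[0, [0, 0, 0], [0, 0, 0]], [0, [0, 0, 0], [0, 0, 0]], [0, [0, 0, 0], [0, 0, 0]], [0, [0, 0, 0], [0, 0, 0]], [0, [0, 0, 0], [0, 0, 0]], [0, [0, 0, 0], [0, 0, 0]], [0, [0, 0, 0], [0, 0, 0]], [0, [0, 0, 0], [0, 0, 0]], [0, [0, 0, 0], [0, 0, 0]], [0, [0, 0, 0], [0, 0, 0]], [0, [0, 0, 0], [0, 0, 0]], [0, [0, 0, 0], [0, 0, 0]]]'

```text
clock: 12.32
tcp_pos: [0.5093, 0.1348, 0.1793]
tool_rot: [3.14, -0.109, -0.0]
wrist_force: [-1.1, -0.1, -2.6]
width: 0.176
grasp_force: 69.0
```

```bash
cat > chk.py <<'E'
from h import *
s=r.state(); print(s['tcp_pos'].round(4),s['tool_rot'].round(4),round(s['clock'],2),round(s['grasp_force'],1))
import sys
p,d,m=cam('top')
for t in ['copper','brass','nickel']:
    for o in finder.outline_of('top',t)[:1]:
        Q,_,_=pts(d,m,o['region']); print(t,round(o['score'],2),[int(x) for x in o['box']],np.median(Q,0).round(3))
E
python3 chk.py; python3 - <<'E'
from h import *
p,d,m=cam('side'); 
blocks(p,d,m,{'copper':(.706,.122),'nickel':(.700,-.010),'brass':(.691,-.122)})
E
```

```text
[0.5093 0.1348 0.1793] [ 3.1396e+00 -1.0870e-01 -1.0000e-04] 12.32 69.0
copper 0.59 [314, 140, 330, 166] [0.685 0.123 0.053]
brass 0.69 [390, 144, 409, 175] [ 0.672 -0.122  0.049]
nickel 0.68 [349, 141, 372, 172] [ 0.681 -0.01   0.049]
copper label None None yaw -4.5 slope 38.8 slope centroid [0.6722 0.1265 0.0415] top (array([703.7, 123.8]), 88.8, array([44.6, 36. ]))
nickel label None None yaw -74.4 slope 12.3 slope centroid [ 0.6584 -0.0042  0.0302] top (array([698.5, -23.1]), 0.0, array([0., 0.]))
brass label None None yaw 1.7 slope 38.4 slope centroid [ 0.6573 -0.1237  0.0396] top (array([ 689.3, -121.6]), -89.9, array([50.6, 35.3]))
```

Call:
play_rows --commands '[[0, [0, -4, 3], [0, 0, 0]], [0, [-1.4, -10, 3], [0, 0, 0.136]], [0, [-1.4, -16, 3], [0, 0, 0.136]], [0, [-1.4, -22, 3], [0, 0, 0.136]], [0, [-1.4, -27.1, 1.5], [0, 0, 0.136]], [0, [-1.4, -27.1, 0], [0, 0, 0.136]], [0, [-1.4, -27.1, 0], [0, 0, 0.136]], [0, [-1.4, -27.1, 0], [0, 0, 0.136]], [0, [-1.4, -27.1, 0], [0, 0, 0.136]], [0, [-1.4, -27.1, 0], [0, 0, 0.136]]]'

```text
clock: 13.82
tcp_pos: [0.4957, -0.1356, 0.1799]
tool_rot: [3.139, 0.107, 0.001]
wrist_force: [0.2, -0.1, -2.5]
width: 0.173
grasp_force: 69.3
```

```bash
python3 pitch.py; python3 - <<'E'
from h import *
p,d,m=cam('wrist')
blocks(p,d,m,{'brass':(.691,-.122)})
E
```

```text
[ 0.4957 -0.1356  0.1799] yaw 3.89 tilt [ 1.e-03 -4.e-04 -1.e+00] 13.825 69.26884531974792
wrist handle top: slope [-0.0039 -0.0115  0.0265] n 6210 x [-0.0281  0.0537] y [-0.0061  0.0011  0.0087]
wrist barrel top front [[ 0.0635  0.0005 -0.0342]
 [ 0.0692  0.0095 -0.0321]] 851
wrist bench [-0.0142 -0.0066  0.009 ]
top barrel top front [[ 0.0648  0.0026 -0.0354]
 [ 0.0693  0.0098 -0.0309]] 32
top bench [-0.003  -0.0014  0.0026]
side handle top: slope [-0.0071 -0.0931  0.0244] n 44 x [-0.0562  0.0492] y [-0.0048  0.0063  0.0116]
side barrel top front [[ 0.0626  0.0072 -0.0377]
 [ 0.0684  0.0087 -0.0342]] 12
side barrel top rear [[-0.0668  0.0058 -0.0381]
 [-0.0566  0.0098 -0.032 ]] 36
side bench [-0.004  -0.0042  0.0022]
brass label [ 0.6315 -0.136   0.0414] (np.int32(359), array([332.8,  29.4])) yaw -1.5 slope 44.2 slope centroid [ 0.634  -0.135   0.0431] top (array([ 648.9, -149.9]), -84.3, array([11.2,  0. ]))
```

```bash
python3 chk.py; python3 - <<'E'
from h import *
p,d,m=cam('wrist'); cv2.imwrite('pics/w5.png',p)
blocks(p,d,m,{'brass':(.668,-.136)})
E
```

```text
[ 0.4954 -0.1361  0.1795] [3.1397e+00 1.0530e-01 3.0000e-04] 14.03 69.3
copper 0.67 [314, 141, 330, 165] [0.687 0.123 0.051]
brass 0.56 [394, 154, 413, 180] [ 0.649 -0.132  0.05 ]
nickel 0.71 [353, 140, 373, 171] [ 0.68 -0.01  0.05]
brass label [ 0.6315 -0.1361  0.0414] (np.int32(354), array([332.6,  29.1])) yaw -1.2 slope 44.4 slope centroid [ 0.6329 -0.1361  0.042 ] top (array([ 647.7, -143.2]), 0.0, array([0., 0.]))
```

View pics/w5.png

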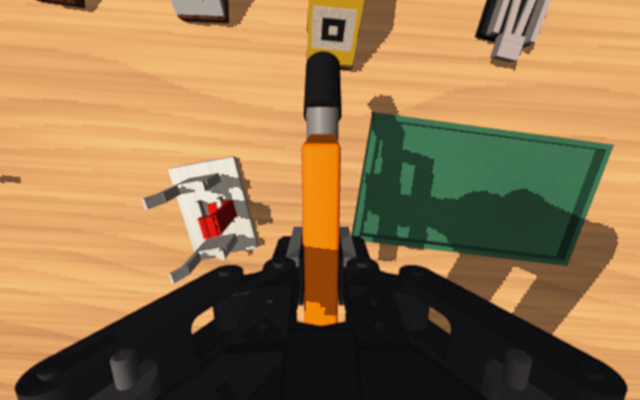

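The brass block was knocked: its label is now at about (0.632, -0.136), seen at pixel (333,29). I'll re-aim there.

Call:
play_rows --commands '[[0, [-2.45, 0.2, 0], [0, 0, -0.087]], [0, [-2.45, 0.2, 0], [0, 0, -0.087]], [0, [-2.45, 0.2, 0], [0, 0, -0.087]], [0, [-2.45, 0.2, 0], [0, 0, -0.087]], [0, [-2.45, 0.2, 0], [0, 0, -0.087]]]'

```text
clock: 14.9
tcp_pos: [0.4711, -0.1342, 0.1792]
tool_rot: [3.141, -0.031, -0.0]
wrist_force: [-0.1, 0.1, -2.8]
width: 0.174
grasp_force: 69.3
```

```bash
python3 - <<'E'
from h import *
s=r.state(); print(s['tcp_pos'].round(4),s['tool_rot'].round(4),s['clock'])
p,d,m=cam('wrist')
blocks(p,d,m,{'brass':(.668,-.136)})
E
```

```text
[ 0.4711 -0.1342  0.1792] [ 3.1414e+00 -3.1000e-02 -2.0000e-04] 14.9
brass label [ 0.627  -0.136   0.0369] (np.int32(158), array([320.7,   4.6])) yaw -1.2 slope 46.6 slope centroid [ 0.623  -0.1357  0.0321] top (array([0., 0.]), 0.0, array([0., 0.]))
```

Call:
play_rows --commands '[[0, [0, 0, 0], [0, 0, 0]], [0, [0, 0, 0], [0, 0, 0]], [0, [0, 0, 0], [0, 0, 0]], [0, [0, 0, 0], [0, 0, 0]], [0, [0, 0, 0], [0, 0, 0]], [0, [0, 0, 0], [0, 0, 0]], [0, [0, 0, 0], [0, 0, 0]], [0, [0, 0, 0], [0, 0, 0]], [0, [0, 0, 0], [0, 0, 0]], [0, [0, 0, 0], [0, 0, 0]], [0, [0, 0, 0], [0, 0, 0]], [0, [0, 0, 0], [0, 0, 0]]]'

```text
clock: 16.45
tcp_pos: [0.4708, -0.1342, 0.1793]
tool_rot: [3.141, -0.032, -0.0]
wrist_force: [-0.1, -0.3, -2.0]
width: 0.173
grasp_force: 69.3
```

Call:
play_rows --commands '[[0, [0, 0, 0], [0, 0, 0]], [0, [0, 0, 0], [0, 0, 0]], [0, [0, 0, 0], [0, 0, 0]], [0, [0, 0, 0], [0, 0, 0]], [0, [0, 0, 0], [0, 0, 0]], [0, [0, 0, 0], [0, 0, 0]], [0, [0, 0, 0], [0, 0, 0]], [0, [0, 0, 0], [0, 0, 0]], [0, [0, 0, 0], [0, 0, 0]], [0, [0, 0, 0], [0, 0, 0]], [0, [0, 0, 0], [0, 0, 0]], [0, [0, 0, 0], [0, 0, 0]]]'

```text
clock: 17.95
tcp_pos: [0.4708, -0.1342, 0.1793]
tool_rot: [3.141, -0.032, -0.0]
wrist_force: [0.4, -0.4, -2.8]
width: 0.174
grasp_force: 69.3
```

```bash
python3 chk.py; python3 - <<'E'
from h import *
p,d,m=cam('wrist')
blocks(p,d,m,{'brass':(.668,-.136)})
E
```

```text
[ 0.4708 -0.1342  0.1793] [ 3.1414 -0.0318 -0.    ] 17.95 69.3
copper 0.69 [314, 141, 330, 166] [0.686 0.123 0.052]
brass 0.69 [392, 152, 414, 179] [ 0.648 -0.134  0.049]
nickel 0.86 [353, 139, 371, 172] [ 0.68  -0.01   0.051]
brass label [ 0.6268 -0.136   0.0367] (np.int32(162), array([320.6,   4.6])) yaw -1.5 slope 46.4 slope centroid [ 0.623  -0.1358  0.032 ] top (array([0., 0.]), 0.0, array([0., 0.]))
```

Call:
play_rows --commands '[[0, [0, 3, 2], [0, 0, 0]], [0, [1.6, 8, 2], [0, 0, 0.052]], [0, [3.3, 11.7, 1], [0, 0, 0.052]], [0, [3.3, 11.7, 0], [0, 0, 0.052]], [0, [3.3, 11.7, 0], [0, 0, 0.052]], [0, [3.3, 11.7, 0], [0, 0, 0.052]], [0, [3.3, 11.7, 0], [0, 0, 0.052]]]'

```text
clock: 19.08
tcp_pos: [0.5039, -0.018, 0.1799]
tool_rot: [3.141, 0.048, 0.002]
wrist_force: [0.8, 0.0, -2.3]
width: 0.172
grasp_force: 69.4
```

```bash
python3 chk.py; python3 - <<'E'
from h import *
p,d,m=cam('wrist')
blocks(p,d,m,{'nickel':(.700,-.010)})
E
```

```text
[ 0.5039 -0.018   0.1799] [3.141e+00 4.780e-02 1.600e-03] 19.07 69.4
copper 0.69 [315, 143, 327, 167] [0.684 0.124 0.05 ]
brass 0.97 [394, 153, 414, 181] [ 0.647 -0.135  0.049]
nickel 0.86 [354, 142, 373, 172] [ 0.683 -0.01   0.049]
nickel label [ 0.6601 -0.012   0.0367] (np.int32(170), array([321.5,   4.5])) yaw 2.0 slope 46.8 slope centroid [ 0.6562 -0.0116  0.0319] top (array([0., 0.]), 0.0, array([0., 0.]))
```

Call:
play_rows --commands '[[0, [0, 0, 0], [0, 0, 0]], [0, [0, 0, 0], [0, 0, 0]], [0, [0, 0, 0], [0, 0, 0]], [0, [0, 0, 0], [0, 0, 0]], [0, [0, 0, 0], [0, 0, 0]], [0, [0, 0, 0], [0, 0, 0]], [0, [0, 0, 0], [0, 0, 0]], [0, [0, 0, 0], [0, 0, 0]], [0, [0, 0, 0], [0, 0, 0]], [0, [0, 0, 0], [0, 0, 0]], [0, [0, 0, 0], [0, 0, 0]], [0, [0, 0, 0], [0, 0, 0]]]'

```text
clock: 20.82
tcp_pos: [0.5038, -0.0172, 0.1793]
tool_rot: [3.141, 0.05, -0.0]
wrist_force: [-0.2, 0.6, -1.6]
width: 0.172
grasp_force: 69.4
```

Call:
play_rows --commands '[[0, [0, 0, 0], [0, 0, 0]], [0, [0, 0, 0], [0, 0, 0]], [0, [0, 0, 0], [0, 0, 0]], [0, [0, 0, 0], [0, 0, 0]], [0, [0, 0, 0], [0, 0, 0]], [0, [0, 0, 0], [0, 0, 0]], [0, [0, 0, 0], [0, 0, 0]], [0, [0, 0, 0], [0, 0, 0]], [0, [0, 0, 0], [0, 0, 0]], [0, [0, 0, 0], [0, 0, 0]], [0, [0, 0, 0], [0, 0, 0]], [0, [0, 0, 0], [0, 0, 0]]]'

```text
clock: 22.32
tcp_pos: [0.5038, -0.0172, 0.1793]
tool_rot: [3.141, 0.05, 0.0]
wrist_force: [0.1, 0.1, -2.4]
width: 0.166
grasp_force: 69.4
```

```bash
python3 chk.py; python3 - <<'E'
from h import *
f=np.load('w1.npz'); m={k:f[k] for k in ('fx','fy','cx','cy','rvec','tvec')}
m.update({k:float(m[k]) for k in('fx','fy','cx','cy')})
p,d=f['p'],f['d']
P,u,v=pts(d,m); col=p[v,u].astype(int)
near=(abs(P[:,0]-.45)<.085)&(abs(P[:,1]+.016)<.075)
k=near&(P[:,2]>.003)&(P[:,2]<.013)&(col.min(1)>110); print('base wrist',rect(P[k]),k.sum())
red=(col[:,2]>120)&(col[:,1]<70)
k=near&red&(P[:,2]>.05); print('jaw',P[k].mean(0).round(4),np.percentile(P[k],[2,98],axis=0).round(4))
k=near&~red&(P[:,2]>.045)
Q=P[k]; print('posts high',Q.mean(0).round(4))
w=Q[Q[:,0]>.45]; e=Q[Q[:,0]<=.45]; print(w.mean(0).round(4),e.mean(0).round(4), w[:,2].max(),e[:,2].max())
x0,y0,x1,y1=295,170,370,270
cv2.imwrite('pics/clip.png',cv2.resize(p[y0:y1,x0:x1],(600,800)[::1],interpolation=cv2.INTER_CUBIC)[:600])
pt,dt,mt=cam('top'); P,u,v=pts(dt,mt); col=pt[v,u].astype(int)
near=(abs(P[:,0]-.45)<.085)&(abs(P[:,1]+.016)<.075)
k=near&(P[:,2]>.003)&(P[:,2]<.013)&(col.min(1)>110); print('base top',rect(P[k]),k.sum())
E
```

```text
[ 0.5038 -0.0172  0.1793] [3.1411 0.0499 0.    ] 22.32 69.4
copper 0.55 [313, 140, 328, 166] [0.685 0.123 0.051]
brass 0.86 [392, 150, 415, 180] [ 0.649 -0.133  0.049]
nickel 0.77 [355, 140, 370, 172] [ 0.679 -0.01   0.049]
base wrist (array([448.9, -16.6]), 13.9, array([109.6,  74.8])) 1381
jaw [ 0.4534 -0.0327  0.0692] [[ 0.4426 -0.0413  0.0647]
 [ 0.4629 -0.0247  0.0712]]
posts high [ 0.4494 -0.013   0.0619]
[ 0.4793 -0.0074  0.0618] [ 0.4149 -0.0195  0.0621] 0.08876366191705096 0.08780149465599557
base top (array([441., -10.]), 52.3, array([127.5,  56.7])) 141
```

Call:
play_rows --commands '[[0, [-2, 4, 2], [0, 0, 0]], [0, [-5, 8.7, 2], [0, 0, 0.211]], [0, [-7.6, 8.7, 0], [0, 0, 0.211]], [0, [-7.6, 8.7, 0], [0, 0, 0.211]], [0, [-7.6, 8.7, 0], [0, 0, 0.211]], [0, [-7.6, 8.7, 0], [0, 0, 0.211]], [0, [-7.6, 8.7, 0], [0, 0, 0.211]], [0, [-7.6, 8.7, 0], [0, 0, 0.211]]]'

```text
clock: 23.58
tcp_pos: [0.4281, 0.0697, 0.1794]
tool_rot: [3.118, 0.38, 0.0]
wrist_force: [-0.2, -0.4, -1.7]
width: 0.172
grasp_force: 69.6
```

```bash
cat > clip.py <<'E'
from h import *
s=r.state(); print(s['tcp_pos'].round(4),s['tool_rot'].round(4),round(s['clock'],2))
a=np.radians(13.9); C=np.array([[np.cos(a),np.sin(a)],[-np.sin(a),np.cos(a)]])
for n in ['wrist','top','side']:
    p,d,m=cam(n); 
    if n=='wrist': cv2.imwrite('pics/w6.png',p)
    P,u,v=pts(d,m); col=p[v,u].astype(int)
    near=(abs(P[:,0]-.45)<.085)&(abs(P[:,1]+.016)<.075)
    k=near&(P[:,2]>.003)&(P[:,2]<.013)&(col.min(1)>110); print(n,'base',rect(P[k]),k.sum())
    L=P.copy(); L[:,:2]=(P[:,:2]-[.4497,-.0176])@C.T
    for nm,x0,x1 in (('+x',.03,.042),('-x',-.042,-.03)):
        for zz in ((.045,.06),(.062,.072),(.08,.09)):
            q=near&(L[:,0]>x0)&(L[:,0]<x1)&(L[:,2]>zz[0])&(L[:,2]<zz[1])&(abs(L[:,1])<.03)
            print(n,nm,zz,q.sum(),np.percentile(L[q,1],[2,50,98]).round(4) if q.sum()>5 else '',end=' | ')
    red=(col[:,2]>110)&(col[:,1]<60); q=near&red&(L[:,2]>.055); print(n,'jaw',np.percentile(L[q],[3,97],axis=0).round(4) if q.sum()>5 else '')
E
python3 clip.py
```

```text
[0.4281 0.0697 0.1794] [3.1185e+00 3.7970e-01 2.0000e-04] 23.57
wrist base (array([449.3, -16.7]), 15.4, array([107.7,  75.5])) 1748
wrist +x (0.045, 0.06) 271 [-0.0147 -0.0057  0.018 ] | wrist +x (0.062, 0.072) 12 [0.0137 0.0173 0.018 ] | wrist +x (0.08, 0.09) 106 [0.0171 0.0223 0.0247] | wrist -x (0.045, 0.06) 294 [-0.0149 -0.0028  0.0176] | wrist -x (0.062, 0.072) 37 [0.0126 0.0167 0.0176] | wrist -x (0.08, 0.09) 98 [0.0166 0.0214 0.0243] | wrist jaw [[-0.0262 -0.0237  0.066 ]
 [ 0.009   0.0845  0.2058]]
top base (array([491. ,  -7.4]), -75.7, array([73.4, 24.9])) 78
top +x (0.045, 0.06) 19 [-0.0159 -0.005   0.0133] | top +x (0.062, 0.072) 1  | top +x (0.08, 0.09) 9 [0.0145 0.0188 0.0229] | top -x (0.045, 0.06) 0  | top -x (0.062, 0.072) 0  | top -x (0.08, 0.09) 0  | top jaw 
side base (array([448.9, -12.9]), 21.1, array([101.3,  78.2])) 56
side +x (0.045, 0.06) 0  | side +x (0.062, 0.072) 0  | side +x (0.08, 0.09) 0  | side -x (0.045, 0.06) 14 [-0.0139  0.0148  0.019 ] | side -x (0.062, 0.072) 0  | side -x (0.08, 0.09) 0  | side jaw [[-0.0562 -0.0213  0.0642]
 [-0.0033  0.0901  0.1686]]
```

View pics/w6.png

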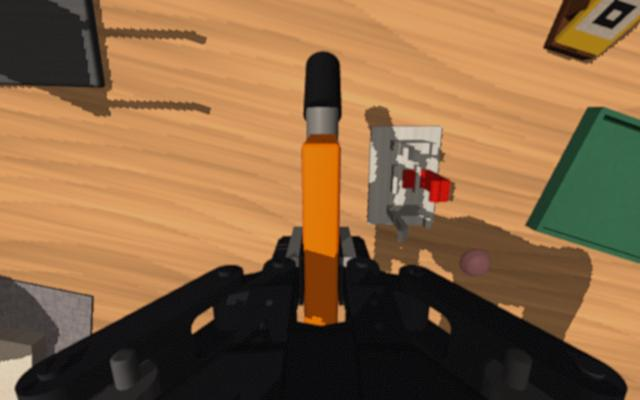

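Call:
play_rows --commands '[[0, [1.1, -4.4, 0], [0, 0, 0.003]], [0, [2.2, -8.75, 0], [0, 0, 0.003]], [0, [2.2, -8.75, 0], [0, 0, 0.003]], [0, [2.2, -8.75, 0], [0, 0, 0.003]], [0, [2.2, -8.75, 0], [0, 0, 0.003]], [0, [2.2, -8.75, -2], [0, 0, 0.003]], [0, [2.2, -8.75, -4], [0, 0, 0.003]], [0, [2.2, -8.75, -5], [0, 0, 0.003]], [0, [2.2, -8.75, -5], [0, 0, 0.003]], [0, [2.2, -8.75, -5], [0, 0, 0.003]]]'

```text
clock: 24.98
tcp_pos: [0.4501, -0.0173, 0.1301]
tool_rot: [-3.117, -0.386, -0.001]
wrist_force: [-1.3, 1.8, -1.8]
width: 0.172
grasp_force: 69.7
```

```bash
python3 clip.py; python3 - <<'E'
from h import *
p,d,m=cam('side'); cv2.imwrite('pics/side7.png',cv2.resize(p[170:250,310:430],(800,533),interpolation=cv2.INTER_CUBIC))
E
```

```text
[ 0.4501 -0.0173  0.1301] [-3.1175e+00 -3.8580e-01 -1.3000e-03] 24.98
wrist base (array([452.3, -13.6]), 14.1, array([101.2,  70.7])) 2361
wrist +x (0.045, 0.06) 49 [-0.0153 -0.0143  0.0175] | wrist +x (0.062, 0.072) 5  | wrist +x (0.08, 0.09) 215 [0.0163 0.0206 0.0247] | wrist -x (0.045, 0.06) 0  | wrist -x (0.062, 0.072) 0  | wrist -x (0.08, 0.09) 0  | wrist jaw [[-0.0252 -0.0222  0.0677]
 [ 0.0551  0.0081  0.1576]]
top base (array([488.8,  19.2]), -20.8, array([64.5, 22.9])) 59
top +x (0.045, 0.06) 0  | top +x (0.062, 0.072) 0  | top +x (0.08, 0.09) 0  | top -x (0.045, 0.06) 0  | top -x (0.062, 0.072) 0  | top -x (0.08, 0.09) 0  | top jaw 
side base (array([447. ,  -9.9]), 13.4, array([109.3,  68.6])) 221
side +x (0.045, 0.06) 14 [-0.0113  0.0166  0.0189] | side +x (0.062, 0.072) 6 [0.0166 0.018  0.0193] | side +x (0.08, 0.09) 13 [0.0074 0.0114 0.0251] | side -x (0.045, 0.06) 23 [-0.0161  0.0122  0.0182] | side -x (0.062, 0.072) 7 [0.0107 0.0162 0.0181] | side -x (0.08, 0.09) 14 [0.0089 0.0107 0.0234] | side jaw [[-0.0562  0.0007  0.1055]
 [ 0.0447  0.0077  0.1563]]
```

View pics/side7.png

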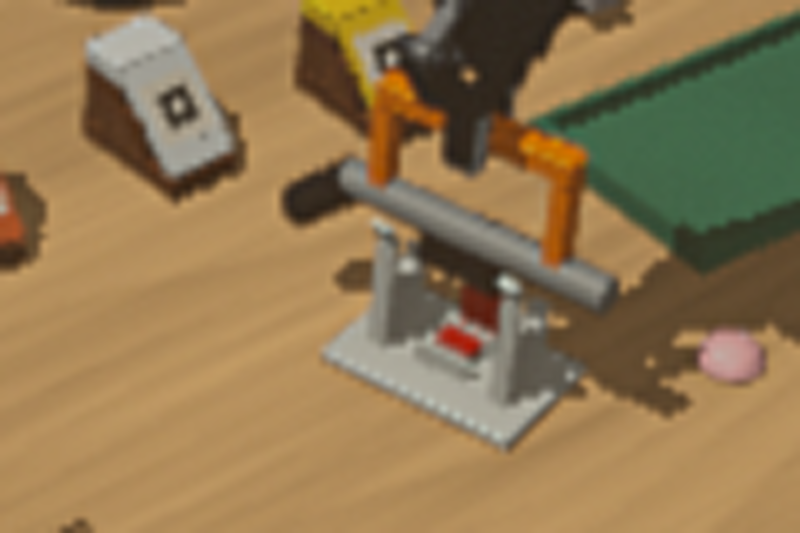

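Call:
play_rows --commands '[[0, [0.05, -0.05, -0.5], [0, 0, 0]], [0, [0.05, -0.05, -1], [0, 0, 0]], [0, [0.05, -0.05, -1.4], [0, 0, 0]], [0, [0.05, -0.05, -1.4], [0, 0, 0]]]'

```text
clock: 25.68
tcp_pos: [0.4501, -0.0181, 0.1148]
tool_rot: [-3.118, -0.385, 0.001]
wrist_force: [-0.4, 3.1, -2.3]
width: 0.172
grasp_force: 69.7
```

Call:
play_rows --commands '[[0, [0, 0, -0.4], [0, 0, 0]], [0, [0, 0, -0.8], [0, 0, 0]], [0, [0, 0, -0.8], [0, 0, 0]]]'

```text
clock: 26.05
tcp_pos: [0.45, -0.0179, 0.1066]
tool_rot: [-3.117, -0.385, 0.001]
wrist_force: [-0.3, 3.9, -3.8]
width: 0.172
grasp_force: 69.6
```

Call:
play_rows --commands '[[0, [0, 0, -0.3], [0, 0, 0]], [0, [0, 0, -0.6], [0, 0, 0]], [0, [0, 0, -0.8], [0, 0, 0]], [0, [0, 0, -0.8], [0, 0, 0]]]'

```text
clock: 26.55
tcp_pos: [0.4501, -0.0186, 0.0988]
tool_rot: [3.117, 0.385, -0.001]
wrist_force: [-1.4, 1.4, -4.9]
width: 0.17
grasp_force: 69.4
```

Call:
play_rows --commands '[[0, [0, 0, -0.1], [0, 0, 0]], [0, [0, 0, -0.2], [0, 0, 0]], [0, [0, 0, -0.2], [0, 0, 0]]]'

```text
clock: 26.92
tcp_pos: [0.4507, -0.0185, 0.0979]
tool_rot: [3.117, 0.385, 0.002]
wrist_force: [-1.7, -1.1, 1.0]
width: 0.173
grasp_force: 70.2
```

Call:
play_rows --commands '[[0, [0, 0, -0.1], [0, 0, 0]], [0, [0, 0, -0.15], [0, 0, 0]], [0, [0, 0, -0.15], [0, 0, 0]]]'

```text
clock: 27.3
tcp_pos: [0.4509, -0.0186, 0.0978]
tool_rot: [3.117, 0.385, 0.003]
wrist_force: [-6.4, -0.3, 11.9]
width: 0.172
grasp_force: 71.7
```

```bash
python3 - <<'E'
from h import *
p,d,m=cam('side'); cv2.imwrite('pics/side8.png',cv2.resize(p[170:250,310:430],(800,533),interpolation=cv2.INTER_CUBIC))
E
python3 pitch.py
```

```text
[ 0.4509 -0.0186  0.0978] yaw 14.08 tilt [ 0.0019 -0.001  -1.    ] 27.35 71.69121980667114
wrist handle top: slope [-0.0076 -0.0039  0.0266] n 6051 x [-0.0276  0.054 ] y [-0.0061  0.0011  0.0085]
wrist barrel top front [[ 0.0632  0.0006 -0.0343]
 [ 0.0689  0.0096 -0.0323]] 816
wrist bench [-0.0114 -0.0074  0.007 ]
top barrel top front [[ 0.0672 -0.0009 -0.0356]
 [ 0.0695  0.0094 -0.0329]] 13
top barrel top rear [[-0.0697  0.0019 -0.0343]
 [-0.0581  0.0084 -0.0306]] 41
top bench [-0.0043 -0.0039  0.0035]
side handle top: slope [-0.0024  0.0442  0.0249] n 35 x [-0.0553  0.0519] y [-0.0061  0.0041  0.0117]
side barrel top front [[ 0.063   0.0064 -0.0361]
 [ 0.0664  0.01   -0.0304]] 14
side barrel top rear [[-0.0679  0.0046 -0.0362]
 [-0.0566  0.0099 -0.031 ]] 32
side bench [-0.0033 -0.0051  0.0019]
```

View pics/side8.png

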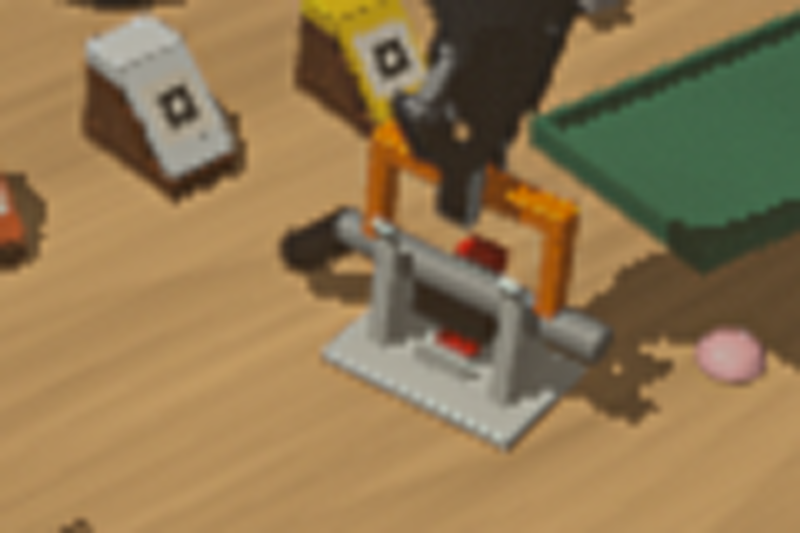

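Call:
play_rows --commands '[[0, [0, 0, 0.15], [0, 0, 0]], [1, [0, 0, 0.15], [0, 0, 0]], [1, [0, 0, 0.15], [0, 0, 0]], [1, [0, 0, 0.15], [0, 0, 0]], [1, [0, 0, 0.15], [0, 0, 0]], [1, [0, 0, 0.15], [0, 0, 0]], [1, [0, 0, 0.15], [0, 0, 0]], [1, [0, 0, 3], [0, 0, 0]], [1, [0, 0, 8], [0, 0, 0]], [1, [0, 0, 14], [0, 0, 0]], [1, [0, 0, 20], [0, 0, 0]], [1, [0, 0, 22], [0, 0, 0]]]'

```text
clock: 29.0
tcp_pos: [0.451, -0.0183, 0.3203]
tool_rot: [3.116, 0.385, 0.01]
wrist_force: [-0.1, -0.6, -0.0]
width: 1.001
grasp_force: 0.0
```

```bash
cat > seat.py <<'E'
from h import *
s=r.state(); print(s['tcp_pos'].round(4),s['tool_rot'].round(4),round(s['clock'],2),s['width'])
for n in ['wrist','top','side']:
    p,d,m=cam(n); P,u,v=pts(d,m); col=p[v,u].astype(int); o=orange(p)[v,u]
    k=o&(P[:,2]>.11)&(P[:,2]<.14)&(np.hypot(P[:,0]-.45,P[:,1]+.018)<.08)
    red=(col[:,2]>110)&(col[:,1]<60)&(P[:,2]>.055)&(P[:,2]<.09)&(np.hypot(P[:,0]-.45,P[:,1]+.018)<.05)
    print(n,'handle',rect(P[k]),np.percentile(P[k,2],[10,50,90]).round(4),'jaw',P[red].mean(0).round(4))
E
python3 seat.py; python3 - <<'E'
from h import *
p,d,m=cam('wrist'); cv2.imwrite('pics/w9.png',p)
blocks(p,d,m,{'copper':(.706,.122),'nickel':(.700,-.010),'brass':(.668,-.136)})
P,u,v=pts(d,m); col=p[v,u].astype(int)
g=(col[:,1]>col[:,0]+15)&(col[:,1]>col[:,2]+15)&(P[:,0]>.3)&(P[:,0]<.65)&(P[:,1]<-.1); print('tray',rect(P[g]),np.percentile(P[g,2],[5,50,95]))
E
```

```text
[ 0.451  -0.0183  0.3203] [3.1161 0.3849 0.0105] 29.0 1.001278628245313
wrist handle (array([450.3, -16.5]), 14.4, array([107.8,  14.6])) [0.1234 0.1244 0.1253] jaw [ 0.4533 -0.0282  0.0686]
top handle (array([492.3,  -7.2]), 16.3, array([24. , 13.5])) [0.1203 0.1241 0.1275] jaw [nan nan nan]
side handle (array([447.8, -14.9]), 13.1, array([107.4,  21.4])) [0.1143 0.1209 0.1243] jaw [ 0.4502 -0.0291  0.0674]
copper label None None yaw 0.0 slope 0.0 slope centroid [nan nan nan] top (array([0., 0.]), 0.0, array([0., 0.]))
nickel label [ 0.6595 -0.0131  0.036 ] (np.int32(61), array([357.8,   1.7])) yaw 2.6 slope 45.7 slope centroid [ 0.6555 -0.0136  0.0311] top (array([0., 0.]), 0.0, array([0., 0.]))
brass label [ 0.6312 -0.136   0.041 ] (np.int32(158), array([442.7,  50. ])) yaw -1.5 slope 44.5 slope centroid [ 0.6326 -0.135   0.0414] top (array([ 666.6, -136.5]), -89.0, array([47.3, 34.4]))
tray (array([ 488.3, -303.2]), 86.4, array([250.5, 137.8])) [0.00487443 0.00639402 0.01825787]seat.py:7: RuntimeWarning: Mean of empty slice.
  print(n,'handle',rect(P[k]),np.percentile(P[k,2],[10,50,90]).round(4),'jaw',P[red].mean(0).round(4))
  ret = um.true_divide(
  return _methods._mean(a, axis=axis, dtype=dtype,
  ret = ret.dtype.type(ret / rcount)
h.py:36: RuntimeWarning: Mean of empty slice.
  pl=P[idx].mean(0); best=None
  ret = um.true_divide(
```

View pics/w9.png

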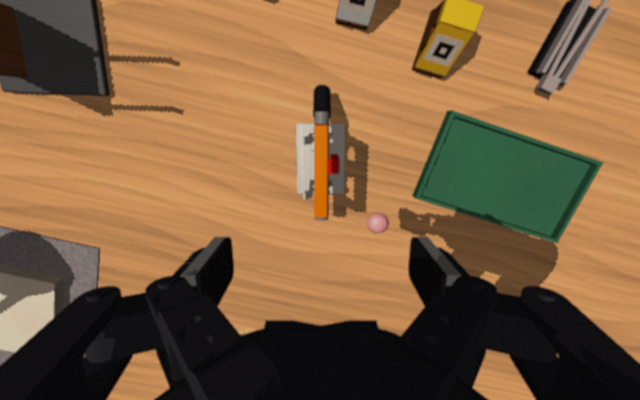

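Call:
play_rows --commands '[[1, [6, -3.4, 0], [0, 0, -0.135]], [1, [12, -7, -3], [0, 0, -0.27]], [1, [18, -10, -8], [0, 0, -0.27]], [1, [21.5, -12, -13], [0, 0, -0.27]], [1, [21.5, -12, -18], [0, 0, -0.27]], [1, [21.5, -12, -22], [0, 0, -0.27]], [1, [21.5, -12, -22], [0, 0, -0.27]], [1, [21.5, -12, -22], [0, 0, -0.27]]]'

```text
clock: 30.2
tcp_pos: [0.6658, -0.1382, 0.098]
tool_rot: [3.141, -0.038, 0.003]
wrist_force: [0.4, 0.6, 1.4]
width: 1.0
grasp_force: 0.0
```

Call:
play_rows --commands '[[1, [0, 0, -3], [0, 0, 0]], [1, [0, 0, -6], [0, 0, 0]], [1, [0, 0, -7.4], [0, 0, 0]], [1, [0, 0, -7.4], [0, 0, 0]], [0, [0, 0, -7.4], [0, 0, 0]], [0, [0, 0, -7.4], [0, 0, 0]], [0, [0, 0, -7.4], [0, 0, 0]], [0, [0, 0, -7.4], [0, 0, 0]], [0, [0, 0, -7.4], [0, 0, 0]], [0, [0, 0, -7.4], [0, 0, 0]]]' --grip_force 50

```text
clock: 31.45
tcp_pos: [0.6662, -0.1383, 0.0234]
tool_rot: [3.141, -0.038, 0.004]
wrist_force: [-0.1, 0.6, 5.7]
width: 0.535
grasp_force: 52.3
```

Call:
play_rows --commands '[[0, [0, 0, 4], [0, 0, 0]], [0, [0, 0, 9], [0, 0, 0]], [0, [-4, -6, 9], [0, 0, 0]], [0, [-7, -10.5, 9], [0, 0, -0.038]], [0, [-10, -15, 9], [0, 0, -0.038]], [0, [-13, -19.5, 9], [0, 0, -0.038]], [0, [-16.3, -24.5, 9], [0, 0, -0.038]], [0, [-16.3, -24.5, 9], [0, 0, -0.038]], [0, [-16.3, -24.5, 5], [0, 0, -0.038]], [0, [-16.3, -24.5, 2.5], [0, 0, -0.038]], [0, [-16.3, -24.5, 2.5], [0, 0, -0.038]]]'

```text
clock: 32.83
tcp_pos: [0.5012, -0.3813, 0.0436]
tool_rot: [-3.136, 0.097, 0.008]
wrist_force: [1.1, 0.9, -2.1]
width: 0.531
grasp_force: 52.3
```

Call:
play_rows --commands '[[0, [0, 0, -1], [0, 0, 0]], [0, [0, 0, -1.8], [0, 0, 0]], [0, [0, 0, -1.9], [0, 0, 0]], [0, [0, 0, -1.9], [0, 0, 0]]]'

```text
clock: 33.33
tcp_pos: [0.5031, -0.3836, 0.0293]
tool_rot: [3.139, -0.097, 0.003]
wrist_force: [0.1, 1.2, 4.5]
width: 0.533
grasp_force: 53.0
```

Call:
play_rows --commands '[[0.75, [0, 0, 0], [0, 0, 0]], [0.75, [0, 0, 0], [0, 0, 0]], [0.75, [0, 0, 0], [0, 0, 0]], [0.75, [0, 0, 0], [0, 0, 0]], [0.75, [0, 0, 4], [0, 0, 0]], [0.75, [0, 0, 9], [0, 0, 0]], [1, [2, 4, 14], [0, 0, 0]], [1, [4, 9, 18], [0, 0, 0]], [1, [6, 14, 20], [0, 0, 0]], [1, [8, 20, 22], [0, 0, 0]], [1, [8, 26, 22], [0, 0, 0.06]], [1, [8, 32, 22], [0, 0, 0.1]]]'

```text
clock: 34.83
tcp_pos: [0.5824, -0.0631, 0.2482]
tool_rot: [3.141, 0.062, 0.001]
wrist_force: [-0.1, -0.5, -0.3]
width: 1.002
grasp_force: 0.0
```

Call:
play_rows --commands '[[1, [-0.5, 5.5, 4], [0, 0, 0]], [1, [-0.5, 5.5, 4], [0, 0, 0]], [1, [-0.5, 5.5, 4], [0, 0, 0]], [1, [-0.5, 5.5, 4], [0, 0, 0]]]'

```text
clock: 35.33
tcp_pos: [0.5771, -0.0114, 0.2863]
tool_rot: [3.141, 0.057, -0.004]
wrist_force: [0.0, 0.9, -0.8]
width: 0.998
grasp_force: 0.0
```

```bash
python3 chk.py; python3 - <<'E'
from h import *
p,d,m=cam('wrist'); cv2.imwrite('pics/w10.png',p)
blocks(p,d,m,{'copper':(.706,.122),'nickel':(.700,-.010),'brass':(.504,-.384)})
E
```

```text
[ 0.5771 -0.0114  0.2863] [ 3.141   0.0565 -0.0038] 35.33 0.0
copper 0.88 [313, 140, 331, 167] [0.685 0.123 0.051]
brass 0.77 [472, 203, 497, 229] [ 0.489 -0.374  0.052]
copper label [0.6704 0.1249 0.0409] (np.int32(134), array([216.1,  86.4])) yaw -4.0 slope 44.8 slope centroid [0.6718 0.1243 0.0416] top (array([706.3, 122.1]), 85.0, array([46.5, 34.5]))
nickel label [ 0.6648 -0.0114  0.0414] (np.int32(134), array([324.6,  95.3])) yaw 1.5 slope 44.5 slope centroid [ 0.6659 -0.0113  0.0416] top (array([699.8, -10.8]), -88.2, array([45.6, 35.3]))
brass label [ 0.4651 -0.3852  0.0436] (np.int32(45), array([578. , 250.7])) yaw -46.1 slope 34.1 slope centroid [ 0.4806 -0.3666  0.0416] top (array([ 501.3, -381. ]), 86.6, array([49. , 41.9]))
```

View pics/w10.png

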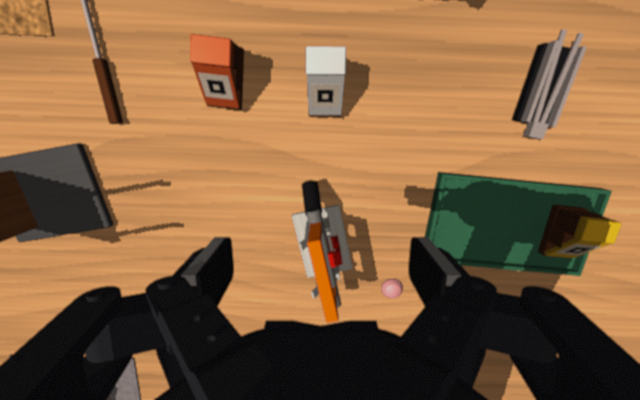

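Call:
play_rows --commands '[[1, [5, 0, 0], [0, 0, 0]], [1, [10, 0, -4], [0, 0, 0]], [1, [12.3, 0, -9], [0, 0, 0]], [1, [12.3, 0, -14], [0, 0, 0]], [1, [12.3, 0, -18], [0, 0, 0]], [1, [12.3, 0, -18], [0, 0, 0]], [1, [12.3, 0, -18], [0, 0, 0]]]'

```text
clock: 36.45
tcp_pos: [0.7012, -0.0103, 0.1103]
tool_rot: [3.141, 0.059, 0.005]
wrist_force: [0.5, -0.3, 1.0]
width: 0.999
grasp_force: 0.0
```

Call:
play_rows --commands '[[1, [0, 0, -3], [0, 0, 0]], [1, [0, 0, -6], [0, 0, 0]], [1, [0, 0, -8.1], [0, 0, 0]], [1, [0, 0, -8.1], [0, 0, 0]], [0, [0, 0, -8.1], [0, 0, 0]], [0, [0, 0, -8.1], [0, 0, 0]], [0, [0, 0, -8.1], [0, 0, 0]], [0, [0, 0, -8.1], [0, 0, 0]], [0, [0, 0, -8.1], [0, 0, 0]], [0, [0, 0, -8.1], [0, 0, 0]]]'

```text
clock: 37.7
tcp_pos: [0.7014, -0.0102, 0.0288]
tool_rot: [3.14, 0.059, 0.005]
wrist_force: [-0.3, -0.5, 5.4]
width: 0.532
grasp_force: 52.8
```

Call:
play_rows --commands '[[0, [0, 0, 4], [0, 0, 0]], [0, [0, 0, 9], [0, 0, 0]], [0, [-3.2, -5, 9], [0, 0, 0]], [0, [-6.4, -10, 9], [0, 0, -0.05]], [0, [-9.6, -15, 9], [0, 0, -0.1]], [0, [-12.8, -20, 9], [0, 0, -0.1]], [0, [-16, -25, 9], [0, 0, -0.1]], [0, [-19.1, -29.6, 9], [0, 0, -0.1]], [0, [-19.1, -29.6, 9], [0, 0, -0.1]], [0, [-19.1, -29.6, 5], [0, 0, -0.1]], [0, [-19.1, -29.6, 2.5], [0, 0, -0.1]], [0, [-19.1, -29.6, 2.5], [0, 0, -0.1]]]'

```text
clock: 39.2
tcp_pos: [0.5082, -0.3041, 0.0489]
tool_rot: [-3.137, 0.096, 0.008]
wrist_force: [-0.2, 0.8, -2.8]
width: 0.533
grasp_force: 52.6
```

Call:
play_rows --commands '[[0, [0, 0, -1], [0, 0, 0]], [0, [0, 0, -1.8], [0, 0, 0]], [0, [0, 0, -1.9], [0, 0, 0]], [0, [0, 0, -1.9], [0, 0, 0]]]'

```text
clock: 39.7
tcp_pos: [0.5103, -0.3063, 0.0346]
tool_rot: [3.139, -0.097, 0.004]
wrist_force: [-1.9, 3.5, 5.3]
width: 0.536
grasp_force: 53.7
```

Call:
play_rows --commands '[[0.75, [0, 0, 0], [0, 0, 0]], [0.75, [0, 0, 0], [0, 0, 0]], [0.75, [0, 0, 0], [0, 0, 0]], [0.75, [0, 0, 0], [0, 0, 0]], [0.75, [0, 0, 4], [0, 0, 0]], [0.75, [0, 0, 9], [0, 0, 0]], [1, [1, 3, 14], [0, 0, 0]], [1, [4, 8, 14], [0, 0, 0]], [1, [7, 13.5, 14], [0, 0, 0]], [1, [9.5, 19, 14], [0, 0, 0]], [1, [12, 24.5, 14], [0, 0, 0]], [1, [14.5, 30, 14], [0, 0, 0]]]'

```text
clock: 41.2
tcp_pos: [0.6549, -0.0042, 0.1728]
tool_rot: [3.14, -0.098, 0.0]
wrist_force: [1.3, -0.2, 0.1]
width: 1.001
grasp_force: 0.0
```

Call:
play_rows --commands '[[1, [2.5, 6, 0], [0, 0, 0]], [1, [5, 12.8, -2], [0, 0, 0]], [1, [5, 12.8, -6], [0, 0, 0]], [1, [5, 12.8, -6], [0, 0, 0]], [1, [5, 12.8, -6], [0, 0, 0]]]'

```text
clock: 41.82
tcp_pos: [0.7048, 0.1209, 0.1146]
tool_rot: [3.14, -0.099, 0.002]
wrist_force: [-0.5, 0.0, 1.2]
width: 1.003
grasp_force: 0.0
```

```bash
python3 chk.py
```

```text
[0.7048 0.1209 0.1146] [ 3.1398e+00 -9.9400e-02  2.4000e-03] 41.83 0.0
copper 0.66 [315, 146, 326, 164] [0.676 0.124 0.043]
brass 0.6 [472, 203, 496, 228] [ 0.488 -0.373  0.051]
nickel 0.95 [447, 203, 468, 228] [ 0.494 -0.298  0.053]
```

Call:
play_rows --commands '[[1, [0, 0, -3], [0, 0, 0]], [1, [0, 0, -6], [0, 0, 0]], [1, [0, 0, -8.7], [0, 0, 0]], [1, [0, 0, -8.7], [0, 0, 0]], [0, [0, 0, -8.7], [0, 0, 0]], [0, [0, 0, -8.7], [0, 0, 0]], [0, [0, 0, -8.7], [0, 0, 0]], [0, [0, 0, -8.7], [0, 0, 0]], [0, [0, 0, -8.7], [0, 0, 0]], [0, [0, 0, -8.7], [0, 0, 0]]]'

```text
clock: 43.28
tcp_pos: [0.7054, 0.122, 0.0282]
tool_rot: [-3.14, 0.098, -0.005]
wrist_force: [0.2, -0.6, 6.6]
width: 0.534
grasp_force: 52.5
```

Call:
play_rows --commands '[[0, [0, 0, 4], [0, 0, 0]], [0, [0, 0, 9], [0, 0, 0]], [0, [-1, -6, 9], [0, 0, 0]], [0, [-2, -12, 9], [0, 0, 0]], [0, [-4, -17.5, 9], [0, 0, 0]], [0, [-7, -22.5, 9], [0, 0, 0]], [0, [-10.5, -27, 9], [0, 0, 0]], [0, [-14.5, -31, 9], [0, 0, 0]], [0, [-19.2, -35, 9], [0, 0, 0]], [0, [-19.2, -35, 9], [0, 0, 0]], [0, [-19.2, -35, 5], [0, 0, 0]], [0, [-19.2, -35, 2.5], [0, 0, 0]]]'

```text
clock: 44.78
tcp_pos: [0.5121, -0.2272, 0.0492]
tool_rot: [-3.139, 0.097, 0.002]
wrist_force: [0.5, 0.6, -1.8]
width: 0.535
grasp_force: 52.1
```

Call:
play_rows --commands '[[0, [0, 0, 0], [0, 0, 0]], [0, [0, 0, -1], [0, 0, 0]], [0, [0, 0, -1.8], [0, 0, 0]], [0, [0, 0, -1.9], [0, 0, 0]], [0, [0, 0, -1.9], [0, 0, 0]]]'

```text
clock: 45.4
tcp_pos: [0.5133, -0.2283, 0.034]
tool_rot: [3.139, -0.097, 0.004]
wrist_force: [-3.9, 2.2, 7.1]
width: 0.534
grasp_force: 53.5
```

Call:
play_rows --commands '[[0.75, [0, 0, 0], [0, 0, 0]], [0.75, [0, 0, 0], [0, 0, 0]], [0.75, [0, 0, 0], [0, 0, 0]], [0.75, [0, 0, 0], [0, 0, 0]], [0.75, [0, 0, 4], [0, 0, 0]], [0.75, [0, 0, 9], [0, 0, 0]], [0.75, [0, 0, 15], [0, 0, 0]], [0.75, [-3, -2, 20], [0, 0, 0]], [0.75, [-7, -4, 25], [0, 0, 0]], [0.75, [-10, -4, 30], [0, 0, 0]], [0.75, [-10, -4, 30], [0, 0, 0]], [0.75, [-10, -4, 30], [0, 0, 0]]]'

```text
clock: 46.9
tcp_pos: [0.4124, -0.268, 0.3313]
tool_rot: [-3.14, 0.098, 0.0]
wrist_force: [-0.1, 0.5, -0.6]
width: 0.749
grasp_force: 0.0
```

```bash
python3 - <<'E'
from h import *
p,d,m=cam('wrist'); cv2.imwrite('pics/w11.png',p)
P,u,v=pts(d,m); col=p[v,u].astype(int)
for n,c in {'copper':(.516,-.228),'nickel':(.511,-.306),'brass':(.506,-.384)}.items():
    k=(np.hypot(P[:,0]-c[0],P[:,1]-c[1])<.04)&(P[:,2]>.063)&(P[:,2]<.08)&(abs(P[:,1]-c[1])<.032)
    A=np.c_[P[k][:,:2],np.ones(k.sum())]; print(n,rect(P[k]),np.median(P[k,2]).round(4),'slope',np.linalg.lstsq(A,P[k,2],rcond=None)[0][:2].round(3))
p,d,m=cam('top'); P,u,v=pts(d,m)
for t in ['scriber','cabochon','tweezer','copper','brass','nickel']:
    for o in finder.outline_of('top',t)[:2]:
        Q,_,_=pts(d,m,o['region']); print(t,round(o['score'],2),[int(x) for x in o['box']],np.median(Q,0).round(3))
E
python3 seat.py 2>/dev/null
```

```text
copper (array([ 513.3, -226.9]), 86.3, array([46.2, 35.6])) 0.0703 slope [ 0.104 -0.004]
nickel (array([ 508.5, -305. ]), 86.4, array([45.7, 35.7])) 0.0702 slope [ 0.099 -0.003]
brass (array([ 503.2, -381.8]), 86.4, array([46.6, 37. ])) 0.0701 slope [ 0.089 -0.012]
scriber 0.59 [262, 127, 274, 179] [0.689 0.286 0.012]
tweezer 0.76 [449, 130, 459, 173] [ 0.686 -0.308  0.023]
copper 0.69 [426, 201, 445, 222] [ 0.499 -0.222  0.054]
copper 0.57 [447, 199, 470, 226] [ 0.495 -0.297  0.054]
brass 0.91 [471, 201, 496, 231] [ 0.488 -0.374  0.052]
brass 0.73 [416, 190, 499, 237] [ 0.478 -0.292  0.008]
nickel 0.77 [450, 200, 470, 228] [ 0.495 -0.296  0.053]
[ 0.4125 -0.2679  0.3312] [-3.1396e+00  9.7100e-02  1.4000e-03] 47.3 0.7479660341826634
wrist handle (array([449.6, -17.9]), 14.1, array([107.4,  15.7])) [0.1233 0.1244 0.1254] jaw [ 0.4513 -0.0303  0.0698]
top handle (array([451.7, -18. ]), 13.6, array([108.3,  16.4])) [0.1206 0.1242 0.1272] jaw [ 0.4619 -0.0306  0.0738]
side handle (array([447.2, -15. ]), 14.9, array([110.4,  23. ])) [0.1147 0.1216 0.1246] jaw [ 0.4493 -0.0283  0.0678]
```

View pics/w11.png

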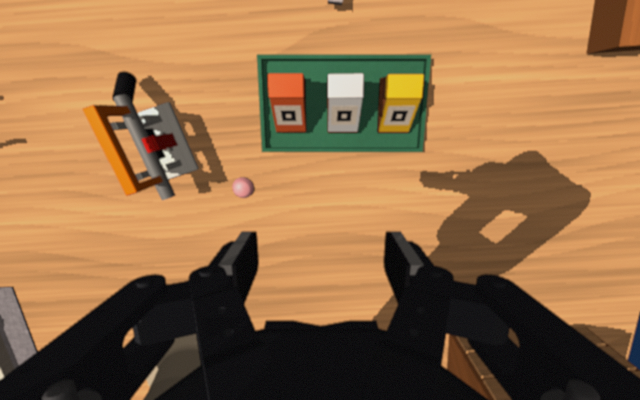

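The three blocks stand in the tray at (288,103), (345,103) and (403,103), and the wand is in the clip at (140,140). All three block tops measure 0.070 m, which is the tray floor (6 mm) plus the block height (64 mm).

```bash
python3 -c "
from rig import ticket
print(ticket.finish_job())"
```

```text
the job is handed in; nothing more can be done
None
```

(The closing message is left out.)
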